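# Lay out microscope parts for reassembly in reverse order

### The job

The four microscope parts stand in the grey tray in the order in which they came off; lay them out for reassembly by moving them all to the empty wooden tray in reverse order, one upright in the middle of each compartment, so that the part at the left end of the grey row ends at the right end of the wooden row, the second from the left second from the right, and so on. These are optical parts: set each one down upright, without dropping it or tipping it over, and leave the bottle beside the trays where it is.

Things in the scene. Friction and masses are not known exactly. Their poses are not given: they have to be found in the camera images.
- eyepiece: microscope eyepiece standing upright on its black eyecup: black body 44 mm across and 38 mm high, above it a bare steel barrel 30 mm across and 24 mm high; 62 mm high in all, 0.1 kg. Origin: centre of its underside; z up its axis.
- lens: squat black auxiliary lens, a plain cylinder 50 mm across and 36 mm high with a wide pale glass disc on top, 0.16 kg. Origin: centre of its underside; z up its axis.
- knob: stepped focus knob: grey ribbed wheel 49 mm across the ribs and 18 mm high, above it a black knob 32 mm across and 24 mm high; 42 mm high in all, 0.09 kg. Origin: centre of its underside; z up its axis.
- tube: white lens tube, a plain cylinder 40 mm across and 56 mm high with a black mouth on top, 0.13 kg. Origin: centre of its underside; z up its axis.
- pad_eyepiece: fixed black rubber pad 4 mm thick, round, 56 mm across, in the middle of the grey tray's compartment where the eyepiece stands at the start. Origin: centre of its underside; y along the grey tray's row, x across it, away from the robot. The fixed grey tray is built like the wooden one: parts on pads stand 8 mm above the bench.
- pad_lens: fixed black rubber pad 4 mm thick, square, 62 x 62 mm, in the middle of the grey tray's compartment where the lens stands at the start. Origin: centre of its underside; y along the grey tray's row, x across it, away from the robot.
- pad_knob: fixed black rubber pad 4 mm thick, oblong, 66 mm across the tray by 48 mm along it, in the middle of the grey tray's compartment where the knob stands at the start. Origin: centre of its underside; y along the grey tray's row, x across it, away from the robot.
- pad_tube: fixed black rubber pad 4 mm thick, oblong, 44 mm across the tray by 66 mm along it, in the middle of the grey tray's compartment where the tube stands at the start. Origin: centre of its underside; y along the grey tray's row, x across it, away from the robot.
- build_tray: empty wooden tray (pale floor, dark walls), fixed, 79 (x) by 304 (y) by 10 mm high: floor 4 mm thick, walls and dividers 4 mm thick, 6 mm above the floor. Four compartments in a row, each 71 x 71 mm inside, centred at y = -112.5, -37.5, 37.5, 112.5 mm, x = 0. Origin: centre of its underside, on the bench; x points away from the robot, z up. Either tray may be the nearer; their rows lie within 20 degrees of parallel.
- bottle: bystander: closed white plastic bottle with a black cap, 54 mm across, 130 mm high, loose, beside the trays on one side (an amber jar stands on the other). Origin: centre of its underside.
Not all that is in view belongs to the job. What is shaped like the eyepiece but green or red is not meant.

How it is judged:
At the end, for the whole second after the job is handed in: Each of the four parts stands upright (within 0.08 rad) on the floor of its own compartment of the wooden tray, its centre within 15 mm of the compartment's centre along and across the tray, in the reverse of the order of the pads on which they started, released and at rest (x of eyepiece in the frame of build_tray between -0.015 and 0.015 m and (y of eyepiece in the frame of build_tray between -0.1275 and -0.0975 m or y of eyepiece in the frame of build_tray between -0.0525 and -0.0225 m or y of eyepiece in the frame of build_tray between 0.0225 and 0.0525 m or y of eyepiece in the frame of build_tray between 0.0975 and 0.1275 m) and z of eyepiece in the frame of build_tray between 0 and 0.008 m and angle between each of eyepiece, lens, knob, tube's own z axis and vertical below 0.08 rad and linear speed of each of eyepiece, lens, knob, tube below 0.02 m/s and x of lens in the frame of build_tray between -0.015 and 0.015 m and (y of lens in the frame of build_tray between -0.1275 and -0.0975 m or y of lens in the frame of build_tray between -0.0525 and -0.0225 m or y of lens in the frame of build_tray between 0.0225 and 0.0525 m or y of lens in the frame of build_tray between 0.0975 and 0.1275 m) and z of lens in the frame of build_tray between 0 and 0.008 m and x of knob in the frame of build_tray between -0.015 and 0.015 m and (y of knob in the frame of build_tray between -0.1275 and -0.0975 m or y of knob in the frame of build_tray between -0.0525 and -0.0225 m or y of knob in the frame of build_tray between 0.0225 and 0.0525 m or y of knob in the frame of build_tray between 0.0975 and 0.1275 m) and z of knob in the frame of build_tray between 0 and 0.008 m and x of tube in the frame of build_tray between -0.015 and 0.015 m and (y of tube in the frame of build_tray between -0.1275 and -0.0975 m or y of tube in the frame of build_tray between -0.0525 and -0.0225 m or y of tube in the frame of build_tray between 0.0225 and 0.0525 m or y of tube in the frame of build_tray between 0.0975 and 0.1275 m) and z of tube in the frame of build_tray between 0 and 0.008 m and ((y of pad_eyepiece in the frame of pad_lens above 0 m and y of eyepiece in the frame of build_tray below -0.075 m and y of lens in the frame of build_tray above -0.075 m) or (y of pad_eyepiece in the frame of pad_lens above 0 m and y of eyepiece in the frame of build_tray below 0 m and y of lens in the frame of build_tray above 0 m) or (y of pad_eyepiece in the frame of pad_lens above 0 m and y of eyepiece in the frame of build_tray below 0.075 m and y of lens in the frame of build_tray above 0.075 m) or (y of pad_eyepiece in the frame of pad_lens below 0 m and y of eyepiece in the frame of build_tray above -0.075 m and y of lens in the frame of build_tray below -0.075 m) or (y of pad_eyepiece in the frame of pad_lens below 0 m and y of eyepiece in the frame of build_tray above 0 m and y of lens in the frame of build_tray below 0 m) or (y of pad_eyepiece in the frame of pad_lens below 0 m and y of eyepiece in the frame of build_tray above 0.075 m and y of lens in the frame of build_tray below 0.075 m)) and ((y of pad_eyepiece in the frame of pad_knob above 0 m and y of eyepiece in the frame of build_tray below -0.075 m and y of knob in the frame of build_tray above -0.075 m) or (y of pad_eyepiece in the frame of pad_knob above 0 m and y of eyepiece in the frame of build_tray below 0 m and y of knob in the frame of build_tray above 0 m) or (y of pad_eyepiece in the frame of pad_knob above 0 m and y of eyepiece in the frame of build_tray below 0.075 m and y of knob in the frame of build_tray above 0.075 m) or (y of pad_eyepiece in the frame of pad_knob below 0 m and y of eyepiece in the frame of build_tray above -0.075 m and y of knob in the frame of build_tray below -0.075 m) or (y of pad_eyepiece in the frame of pad_knob below 0 m and y of eyepiece in the frame of build_tray above 0 m and y of knob in the frame of build_tray below 0 m) or (y of pad_eyepiece in the frame of pad_knob below 0 m and y of eyepiece in the frame of build_tray above 0.075 m and y of knob in the frame of build_tray below 0.075 m)) and ((y of pad_eyepiece in the frame of pad_tube above 0 m and y of eyepiece in the frame of build_tray below -0.075 m and y of tube in the frame of build_tray above -0.075 m) or (y of pad_eyepiece in the frame of pad_tube above 0 m and y of eyepiece in the frame of build_tray below 0 m and y of tube in the frame of build_tray above 0 m) or (y of pad_eyepiece in the frame of pad_tube above 0 m and y of eyepiece in the frame of build_tray below 0.075 m and y of tube in the frame of build_tray above 0.075 m) or (y of pad_eyepiece in the frame of pad_tube below 0 m and y of eyepiece in the frame of build_tray above -0.075 m and y of tube in the frame of build_tray below -0.075 m) or (y of pad_eyepiece in the frame of pad_tube below 0 m and y of eyepiece in the frame of build_tray above 0 m and y of tube in the frame of build_tray below 0 m) or (y of pad_eyepiece in the frame of pad_tube below 0 m and y of eyepiece in the frame of build_tray above 0.075 m and y of tube in the frame of build_tray below 0.075 m)) and ((y of pad_lens in the frame of pad_knob above 0 m and y of lens in the frame of build_tray below -0.075 m and y of knob in the frame of build_tray above -0.075 m) or (y of pad_lens in the frame of pad_knob above 0 m and y of lens in the frame of build_tray below 0 m and y of knob in the frame of build_tray above 0 m) or (y of pad_lens in the frame of pad_knob above 0 m and y of lens in the frame of build_tray below 0.075 m and y of knob in the frame of build_tray above 0.075 m) or (y of pad_lens in the frame of pad_knob below 0 m and y of lens in the frame of build_tray above -0.075 m and y of knob in the frame of build_tray below -0.075 m) or (y of pad_lens in the frame of pad_knob below 0 m and y of lens in the frame of build_tray above 0 m and y of knob in the frame of build_tray below 0 m) or (y of pad_lens in the frame of pad_knob below 0 m and y of lens in the frame of build_tray above 0.075 m and y of knob in the frame of build_tray below 0.075 m)) and ((y of pad_lens in the frame of pad_tube above 0 m and y of lens in the frame of build_tray below -0.075 m and y of tube in the frame of build_tray above -0.075 m) or (y of pad_lens in the frame of pad_tube above 0 m and y of lens in the frame of build_tray below 0 m and y of tube in the frame of build_tray above 0 m) or (y of pad_lens in the frame of pad_tube above 0 m and y of lens in the frame of build_tray below 0.075 m and y of tube in the frame of build_tray above 0.075 m) or (y of pad_lens in the frame of pad_tube below 0 m and y of lens in the frame of build_tray above -0.075 m and y of tube in the frame of build_tray below -0.075 m) or (y of pad_lens in the frame of pad_tube below 0 m and y of lens in the frame of build_tray above 0 m and y of tube in the frame of build_tray below 0 m) or (y of pad_lens in the frame of pad_tube below 0 m and y of lens in the frame of build_tray above 0.075 m and y of tube in the frame of build_tray below 0.075 m)) and ((y of pad_knob in the frame of pad_tube above 0 m and y of knob in the frame of build_tray below -0.075 m and y of tube in the frame of build_tray above -0.075 m) or (y of pad_knob in the frame of pad_tube above 0 m and y of knob in the frame of build_tray below 0 m and y of tube in the frame of build_tray above 0 m) or (y of pad_knob in the frame of pad_tube above 0 m and y of knob in the frame of build_tray below 0.075 m and y of tube in the frame of build_tray above 0.075 m) or (y of pad_knob in the frame of pad_tube below 0 m and y of knob in the frame of build_tray above -0.075 m and y of tube in the frame of build_tray below -0.075 m) or (y of pad_knob in the frame of pad_tube below 0 m and y of knob in the frame of build_tray above 0 m and y of tube in the frame of build_tray below 0 m) or (y of pad_knob in the frame of pad_tube below 0 m and y of knob in the frame of build_tray above 0.075 m and y of tube in the frame of build_tray below 0.075 m))); the robot touches nothing.
It fails at once if a part is dropped: it moves faster than 0.7 m/s while out of the grip ((linear speed of eyepiece above 0.7 m/s and contact force between eyepiece and the fingers below 0.05 N) or (linear speed of lens above 0.7 m/s and contact force between lens and the fingers below 0.05 N) or (linear speed of knob above 0.7 m/s and contact force between knob and the fingers below 0.05 N) or (linear speed of tube above 0.7 m/s and contact force between tube and the fingers below 0.05 N)).
It fails at once if a part is tipped over (more than 0.6 rad) (angle between any of eyepiece, lens, knob, tube's own z axis and vertical above 0.6 rad).
It fails at once if the bottle is moved more than 30 mm (distance of bottle from where it was at the start of the episode above 0.03 m).
It also fails if it takes over 101 s, if anything falls off the work surface, if the arm or the gripper's body presses on something with over 40 N, if the wrist force passes 120 N, or if a joint passes its speed limit or range.

### The arm

A 7-joint arm with a two-finger parallel gripper is mounted at the origin on the work surface. World frame = base frame: x ahead of the robot, y to its left, z up, the work surface at z = 0. Lengths are in m, angles in rad, forces in N, time in s.
With the tool pointing down it reaches from about 0.425 to 0.8 m from the base axis. Payload 8.3 kg.
Tool frame: the origin (TCP) lies at the very end of the fingers, on their centre line; the grasp point (between the pads) lies ctrl.grasp_offset behind it (ctrl.grasp_offset is the distance from the TCP to the grasp point, in m); z points along the fingers, y is the direction in which the jaws open and shut (so a half turn about z gives the same grasp; the last joint's range is limited). The gripper opens to 85 mm and grips with 20 to 120 N. Pads are 22 mm wide; open, the fingers measure 114 mm over their backs; the gripper's body (76 mm by 85 mm) begins 54 mm behind the grasp point. The pads swing forward as they close: fully open they stand 13 mm farther back than shut.
Start: joints at [1.043, 0.383, 0.016, 1.37, -0.006, 1.388, -0.046], TCP at [0.28, -0.559, 0.206] pointing down, gripper open.
Joint ranges: [-2.95, 2.95], [-0.25, 2.06], [-1.52, 1.56], [0.18, 2.33], [-1.44, 4.58], [0.02, 2.06], [-3.01, 3.01]. Speed limits (rad/s): [2.39, 2.39, 3.01, 3.01, 3.14, 3.14, 3.14].

### API

Orientations are given as a rotation vector (axis times angle).
In Python, from workcell import ctrl, optics gives the robot as it stands.
- The arm moves only by the tool servo_tool, never from a script. Its argument "targets" is a list that holds one entry, the list of rows, each a list of 7 numbers: the turn, a rotation vector about the world's x, y, z in rad, then the shift along the world's x, y, z in mm, then the opening, from -1 (shut) to 1 (fully open). A call has 1 to 8 rows; each row shifts and turns the pose as measured when the row begins; what a row does not reach is not made up. A row lasts 1/10 s, in which the tool goes at most 50 mm and 8.59 degrees, less where a joint would pass 70% of its speed; a pose out of reach is approached as far as the arm can. A call with a gripper value outside its range is refused whole. The fingers move at their own pace and stop on an object; "force" is the grip in N (left out, the last holds). Time passes only in rows, so rows that do not move let the fingers close. It gives the time, the measured TCP pose, the force and the opening at its end, in the units of the state.
- ctrl.get_state(): the state, without advancing time (a new reading comes with each control period).
- optics.capture(name): name is "scene" or "side" or "wrist"; returns a dict with "pixels" (420x560x3 uint8, blue, green, red), "depth" (420x560 float32, m along the optical axis (not along the pixel's ray), 0 where there is no reading), "K" (3x3 intrinsics, pixels), "position" and "rotation" of the camera in the world. Camera axes: x right, y up, looking along -z (the intrinsics and any distortion apply to the point x, -y, -z); pixel columns grow to the right and rows downward; lengths in m; the calibration is good to about 2 mm. A picture is of the moment at which its call begins.
- ctrl.sign_off(): hands the job in, once; it reports no verdict.
The state is a dict: "t": time; "joint_pos": joint angles; "joint_velocities": joint speeds; "tau": joint torques, N m; "eef_pos": TCP position; "ee_rot": TCP orientation; "force": force on the tool from outside, world axes, zero at the start; "wrist_torque": the same for the moment, N m; "grip_width": finger opening in m.
Only numpy, scipy, OpenCV 4.12 (cv2) and the standard library are available. Lean on these libraries where they do the work, as an engineer would, in place of code of your own. Each camera call takes 0.05 s, during which the arm holds its last target.

## Working session

There is one attempt and no reset: what is moved stays moved. The work goes in short steps, Python scripts to look and compute and a tool call to move; the robot and the scene stay as the last step left them, time stands still between calls to the robot, and variables do not carry over. Pictures are saved under pics/ and viewed, and the job is handed in when it is done.

Besides the shell and the picture viewer there is one more tool, called as name(argument=value, ...) on one line, values as JSON. servo_tool: Moves the arm, as the interface text tells. Its arguments: {"type":"object","properties":{"targets":{"type":"array","items":{"type":"array","items":{"type":"array","items":{"type":"number"}}}},"force":{"type":"number"}},"required":["targets"]}

```bash
mkdir -p pics
cat > h.py <<'E'
import numpy as np, cv2
from workcell import ctrl, optics
def cap(n,f=None):
    c=optics.capture(n)
    if f: cv2.imwrite('pics/'+f,c['pixels'])
    return c
E
python3 - <<'E'
from h import *
np.set_printoptions(precision=4,suppress=True)
for n in ['scene','side','wrist']:
    c=cap(n,n+'0.png'); print(n,c['K'].tolist(),c['position'],np.array(c['rotation']).tolist(),[k for k in c],(c['depth']>0).mean())
    np.savez(n+'0.npz',**{k:c[k] for k in ['pixels','depth','K','position','rotation']})
print(ctrl.get_state(),ctrl.grasp_offset)
E
```

```text
scene [[472.96638444193985, 0.0, 277.7234239037895], [0.0, 472.96638444193985, 211.15327994195465], [0.0, 0.0, 1.0]] [0.8185 0.5859 1.0301] [0.17254456711803923, 0.7863521637662236, 2.628179382895328] ['pixels', 'depth', 'K', 'position', 'rotation'] 0.9960799319727891
side [[453.2986075775888, 0.0, 284.9669708507674], [0.0, 453.2986075775888, 215.6082319508069], [0.0, 0.0, 1.0]] [0.1231 0.5569 0.7064] [0.33085709253586604, -0.9989241191412532, -2.3409030741420174] ['pixels', 'depth', 'K', 'position', 'rotation'] 0.9957568027210885
wrist [[329.0364910627699, 0.0, 277.03906391717254], [0.0, 329.0364910627699, 204.47801560712946], [0.0, 0.0, 1.0]] [ 0.3459 -0.5253  0.3721] [-0.26261038945490417, 0.16508231375817636, -1.0971863684156296] ['pixels', 'depth', 'K', 'position', 'rotation'] 0.9959948979591837
{'t': 0.15, 'joint_pos': array([ 1.0431,  0.3841,  0.0164,  1.3708, -0.0063,  1.3882, -0.0465]), 'joint_velocities': array([-0.0004, -0.0027, -0.0002, -0.0028,  0.0006,  0.0003, -0.0006]), 'tau': array([  0.0021, -62.8156,   0.8454, -37.2165,   0.0166,   0.0108,
         0.0001]), 'eef_pos': array([ 0.28  , -0.5583,  0.2051]), 'ee_rot': array([-3.0557, -0.7233,  0.0006]), 'force': array([0.0968, 0.4632, 0.0625]), 'wrist_torque': array([ 0.0002, -0.0044, -0.0382]), 'grip_width': 0.08500377280221239} 0.0187
```

View pics/scene0.png

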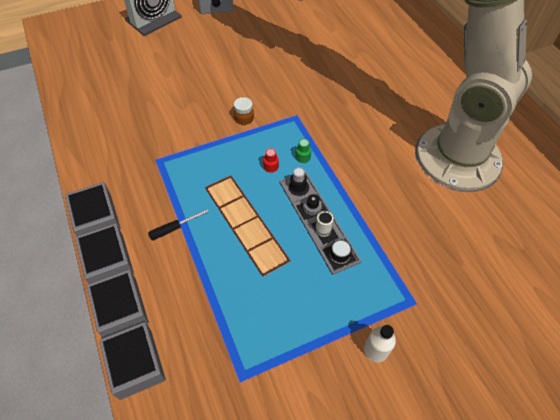

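View pics/side0.png

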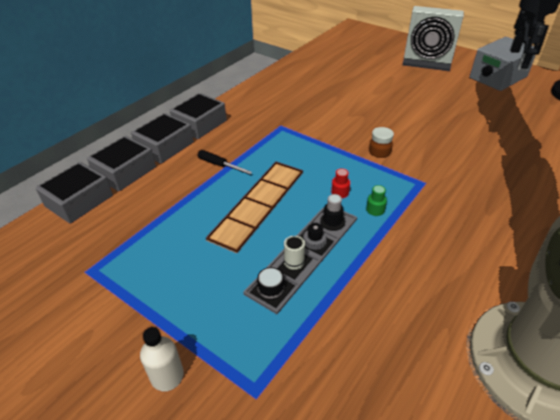

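View pics/wrist0.png

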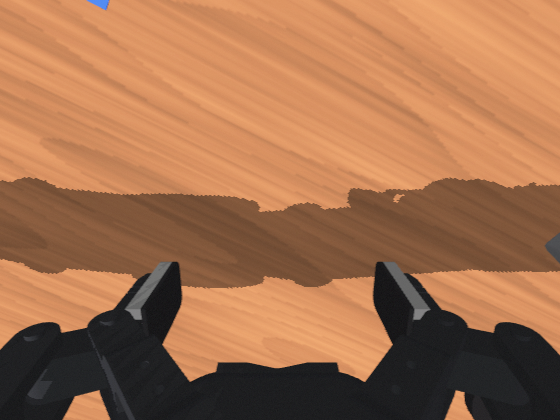

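```bash
cat >> h.py <<'E'
from scipy.spatial.transform import Rotation as Rn
def Rm(c): return Rn.from_rotvec(np.array(c['rotation'])).as_matrix()
def cloud(c):
    K=np.array(c['K']);d=np.array(c['depth']);v,u=np.mgrid[:d.shape[0],:d.shape[1]]
    p=np.stack([(u-K[0,2])/K[0,0]*d,-(v-K[1,2])/K[1,1]*d,-d],-1)
    return p@Rm(c).T+np.array(c['position'])
def ray(c,uv,z):
    K=np.array(c['K']);uv=np.atleast_2d(uv).astype(float)
    d=np.stack([(uv[:,0]-K[0,2])/K[0,0],-(uv[:,1]-K[1,2])/K[1,1],-np.ones(len(uv))],-1)@Rm(c).T
    o=np.array(c['position']);return o+d*((z-o[2])/d[:,2])[:,None]
E
python3 - <<'E'
from h import *
np.set_printoptions(precision=4,suppress=True)
for n,pix in [('scene',{'tubetop':(325,216),'lens':(341,247),'knob':(313,198),'eye':(298,174),'bott':(386,331),'mat':(330,300),'red':(270,154),'green':(304,144),'jar':(243,103)}),('side',{'tubetop':(294,243),'lens':(270,277),'knob':(316,229),'eye':(335,201),'bott':(152,337),'mat':(350,320),'red':(342,174),'green':(378,190),'jar':(381,133)})]:
    c=np.load(n+'0.npz'); P=cloud(c)
    for k,(u,v) in pix.items(): print(n,k,P[v,u])
E
python3 - <<'E'
from h import *
for n,(x,y,w,h) in [('scene',(190,130,190,150)),('side',(190,150,190,170))]:
    c=np.load(n+'0.npz'); im=c['pixels'][y:y+h,x:x+w]
    cv2.imwrite(f'pics/{n}_z.png',cv2.resize(im,None,fx=3.5,fy=3.5,interpolation=cv2.INTER_CUBIC))
E
```

```text
scene tubetop [0.4589 0.0642 0.0655]
scene lens [0.4549 0.1455 0.0424]
scene knob [ 0.4569 -0.004   0.0511]
scene eye [ 0.4654 -0.0772  0.0674]
scene bott [0.4939 0.3857 0.1295]
scene mat [0.5287 0.2412 0.0007]
scene red [ 0.5042 -0.1699  0.0641]
scene green [ 0.4053 -0.1674  0.0622]
scene jar [ 0.4985 -0.3826  0.0578]
side tubetop [0.461  0.068  0.0657]
side lens [0.4575 0.1494 0.0471]
side knob [ 0.4556 -0.0022  0.0495]
side eye [ 0.4575 -0.0761  0.0713]
side bott [0.4862 0.3874 0.1308]
side mat [0.303  0.1147 0.0012]
side red [ 0.4953 -0.1688  0.0659]
side green [ 0.4044 -0.1693  0.0634]
side jar [ 0.5041 -0.3772  0.0602]
```

View pics/scene_z.png

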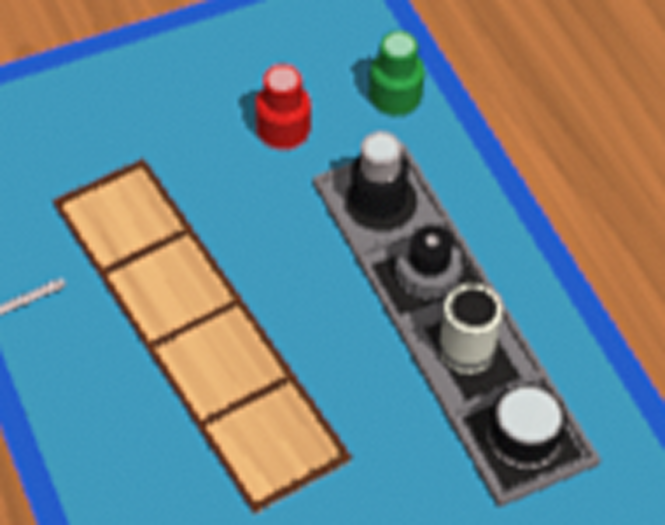

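View pics/side_z.png

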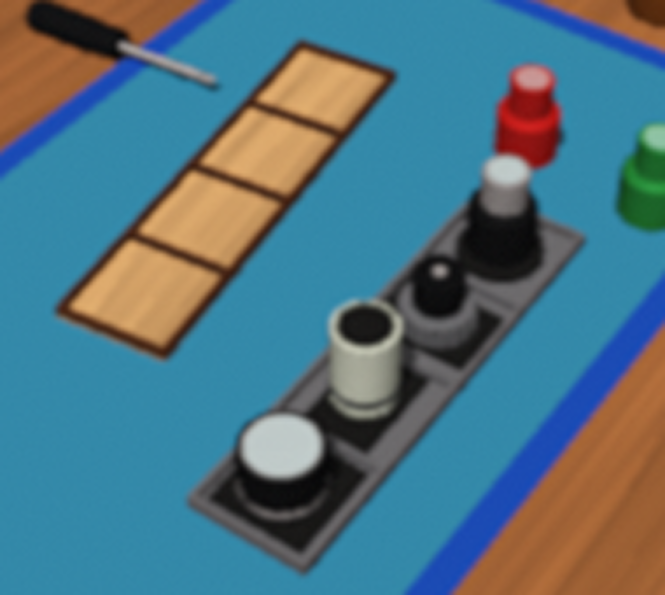

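```bash
cat > meas.py <<'E'
from h import *
np.set_printoptions(precision=4,suppress=True)
def big(m):
    n,l,s,_=cv2.connectedComponentsWithStats(m.astype(np.uint8));i=1+np.argmax(s[1:,4]);return (l==i)
def rect(p):
    (cx,cy),(w,h),a=cv2.minAreaRect((p[:,:2]*1000).astype(np.float32))
    if w>h: w,h=h,w; a+=90
    return cx,cy,w,h,((a+90)%180)-90   # short-side dir angle (x axis of tray)
for n in ['scene','side']:
    c=np.load(n+'0.npz');P=cloud(c);im=c['pixels'];hsv=cv2.cvtColor(im,cv2.COLOR_BGR2HSV)
    reg=(P[...,0]>.3)&(P[...,0]<.75)&(P[...,1]>-.25)&(P[...,1]<.25)&(P[...,2]<.1)
    H,S,V=hsv[...,0].astype(int),hsv[...,1].astype(int),hsv[...,2].astype(int)
    nb=reg&~((H>90)&(H<125)&(S>90))
    # wood
    w=nb&(S>60)&((H<30)|(H>170))&(P[...,0]>.5)
    w=big(w); v,u=np.nonzero(w)
    print(n,'wood wall z10',rect(ray(c,np.stack([u,v],1),.010)))
    fl=w&(V>150)
    k,l,s,ce=cv2.connectedComponentsWithStats(fl.astype(np.uint8))
    for i in range(1,k):
        if s[i,4]>150: print('  comp',s[i,4],ray(c,ce[i],.004)[0,:2]*1000)
    out=im.copy(); out[w]=(0,0,255)
    # parts tops by depth
    g=big(nb&(P[...,0]<.52)&(P[...,1]>-.14)&(P[...,1]<.22)&(S<110)); out[g]=(0,255,0)
    low=g&(P[...,2]<.02);v,u=np.nonzero(low);print('  grey low',rect(P[low]))
    # top discs
    def disc(mask,z,nm):
        m=big(mask);cs,_=cv2.findContours(m.astype(np.uint8),cv2.RETR_EXTERNAL,cv2.CHAIN_APPROX_NONE)
        q=max(cs,key=len)[:,0];x=ray(c,q,z);(a,b),r=cv2.minEnclosingCircle((x[:,:2]*1000).astype(np.float32))
        print('  ',nm,a,b,r,m.sum(), ray(c,np.argwhere(m)[:,::-1],z)[:,:2].mean(0)*1000)
    X,Y,Z=P[...,0],P[...,1],P[...,2]
    disc(g&(Y>.1)&(V>170),.044,'lens')
    disc(g&(abs(Y-.065)<.04)&(Z>.0605),.064,'tube')
    disc(g&(abs(Y+.003)<.03)&(Z>.046),.050,'knob')
    disc(g&(abs(Y+.077)<.03)&(Z>.066),.070,'eye')
    cv2.imwrite(f'pics/{n}_m.png',out)
E
python3 meas.py
```

```text
scene wood wall z10 (632.9213256835938, -30.63885498046875, 77.82904815673828, 303.6144714355469, 7.779906749725342)
  comp 555 [ 648.0579 -145.0212]
  comp 607 [637.6724 -70.3199]
  comp 668 [627.683   3.942]
  comp 721 [617.753   78.4031]
  grey low (456.78106689453125, 25.044647216796875, 86.167724609375, 323.334716796875, 1.0238367319107056)
   lens 456.795166015625 148.8568878173828 20.341503143310547 201 [456.6987 148.7949]
   tube 461.6152038574219 69.11773681640625 20.206933975219727 176 [462.4086  69.0298]
   knob 459.6803894042969 -2.0354084968566895 16.312448501586914 106 [459.2739  -2.0035]
   eye 464.4445495605469 -78.47987365722656 16.912729263305664 89 [463.4964 -79.4108]
side wood wall z10 (631.4454956054688, -30.373550415039062, 78.10272216796875, 304.9458923339844, 7.768224239349365)
  comp 449 [ 651.2465 -147.6757]
  comp 518 [641.1732 -72.8223]
  comp 599 [630.8952   2.1248]
  comp 696 [620.7527  76.7942]
  grey low (468.04638671875, 32.971839904785156, 96.28984832763672, 306.2620849609375, 1.052822470664978)
   lens 459.3430480957031 147.1825714111328 19.661880493164062 284 [459.1643 147.3882]
   tube 461.7279968261719 68.26937103271484 21.920480728149414 265 [462.1475  68.0673]
   knob 459.0680236816406 -2.430445432662964 17.82552146911621 155 [458.8086  -2.2079]
   eye 462.4461669921875 -80.36595916748047 17.768640518188477 121 [462.761  -80.6919]
```

servo_tool(targets=[[[0,0,0.12,18,45,0,1],[0,0,0.12,18,45,0,1],[0,0,0.12,18,45,0,1],[0,0,0.12,18,45,0,1],[0,0,0.12,18,45,0,1],[0,0,0.12,18,45,0,1],[0,0,0.12,18,45,0,1],[0,0,0.12,18,45,0,1]]], force=40)

```text
t: 0.95
eef_pos: [0.4188, -0.1919, 0.2009]
ee_rot: [-2.355, -2.078, 0.013]
force: [0.7, -0.5, 0.4]
grip_width: 0.0854
```

servo_tool(targets=[[[0,0,0.05,15,38,0,1],[0,0,0.05,15,38,0,1],[0,0,0.04,14,36,0,1],[0,0,0,0,0,0,1],[0,0,0,0,0,0,1]]])

```text
t: 1.45
eef_pos: [0.4647, -0.0665, 0.2009]
ee_rot: [-2.177, -2.264, 0.011]
force: [0.7, -0.7, 0.1]
grip_width: 0.0855
```

Run:
```python
from h import *
np.set_printoptions(precision=4,suppress=True)
s=ctrl.get_state();print(s['eef_pos'],s['ee_rot'])
c=cap('wrist','w1.png');np.savez('w1.npz',**{k:c[k] for k in ['pixels','depth','K','position','rotation']})
print(c['position'])
```

```text
[ 0.4647 -0.0665  0.2009] [-2.1773 -2.2637  0.0106]
[0.4623 0.0083 0.3677]
```

View pics/w1.png

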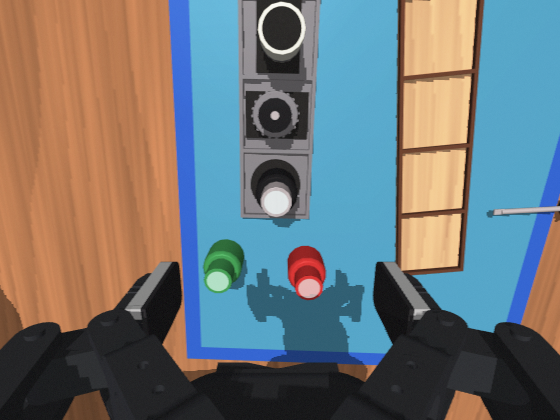

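Run:
```python
from h import *
np.set_printoptions(precision=1,suppress=True)
c=np.load('w1.npz')
for nm,uv,z in [('eye',(276,203),.07),('knob',(275,116),.05),('tube',(282,29),.064),('d1',(405,75),.01),('d1b',(474,72),.01),('d2',(403,148),.01),('d2b',(467,146),.01),('d3',(400,214),.01),('d3b',(463,213),.01),('e',(398,270),.01),('eb',(462,268),.01),('grey end L',(243,217),.01),('grey endR',(309,217),.01),('grey wallR up',(317,10),.01),('red',(309,289),.07)]:
    print(nm,ray(c,uv,z)[0,:2]*1000)
im=c['pixels'][0:300,200:500];cv2.imwrite('pics/w1z.png',cv2.resize(im,None,fx=2,fy=2))
```

```text
eye [463.2 -81.8]
knob [459.1  -3.2]
tube [462.5  67.3]
d1 [588.8  40.6]
d1b [657.8  46.1]
d2 [597.9 -32.5]
d2b [666.2 -27.7]
d3 [ 605.8 -107.4]
d3b [ 677.4 -103.2]
e [ 614.  -178.6]
eb [ 690.5 -172.7]
grey end L [ 426.1 -118.4]
grey endR [ 502.  -115.3]
grey wallR up [495.4  95.4]
red [ 500.6 -172.7]
```

View pics/w1z.png

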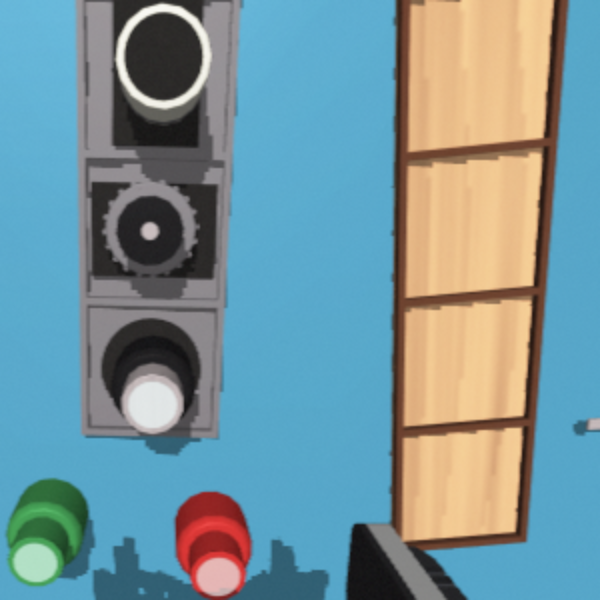

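servo_tool(targets=[[[0,0,0,-0.5,-7,-30,1],[0,0,0,-0.5,-7,-35,1],[0,0,0,0,0,-35,1],[0,0,0,0,0,-30,1],[0,0,0,0,0,0,1]]])

```text
t: 2.0
eef_pos: [0.4622, -0.0884, 0.0681]
ee_rot: [2.19, 2.248, -0.01]
force: [-0.0, -0.1, 0.3]
grip_width: 0.0856
```

servo_tool(targets=[[[0,0,0,1,8,0,1],[0,0,0,0,0,0,1]]])

```text
t: 2.2
eef_pos: [0.4635, -0.0815, 0.0696]
ee_rot: [2.194, 2.243, -0.01]
force: [1.3, 0.1, 0.4]
grip_width: 0.0853
```

Run:
```python
from h import *
np.set_printoptions(precision=4,suppress=True)
c=cap('wrist','w2.png');s=ctrl.get_state();print(s['eef_pos'],s['ee_rot'],s['joint_velocities'])
```

```text
[ 0.4639 -0.0824  0.07  ] [ 2.1936  2.242  -0.0101] [ 0.0003 -0.0045  0.005  -0.0046  0.0072 -0.0074  0.0084]
```

View pics/w2.png

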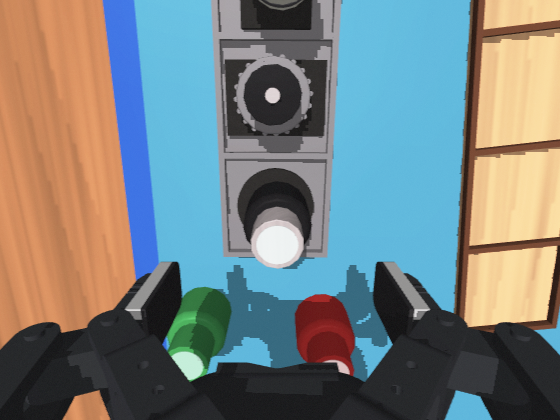

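servo_tool(targets=[[[0,0,0,0,2,-20,1],[0,0,0,0,0,-18,1],[0,0,0,0,0,-13,1],[0,0,0,0,0,0,1],[0,0,0,0,0,0,1]]])

```text
t: 2.75
eef_pos: [0.47, -0.0818, 0.0248]
ee_rot: [2.186, 2.233, -0.0]
force: [1.5, 0.6, 0.6]
grip_width: 0.0853
```

servo_tool(targets=[[[0,0,0,-6,1,-6,1],[0,0,0,0,0,0,1],[0,0,0,0,0,0,1]]])

```text
t: 3.05
eef_pos: [0.4648, -0.081, 0.0204]
ee_rot: [2.184, 2.231, 0.002]
force: [1.3, -0.4, 0.1]
grip_width: 0.0854
```

servo_tool(targets=[[[0,0,0,-1,1,-4,1],[0,0,0,0,0,0,0.4],[0,0,0,0,0,0,0.2],[0,0,0,0,0,0,0],[0,0,0,0,0,0,-0.2],[0,0,0,0,0,0,-0.4],[0,0,0,0,0,0,-0.4]]], force=40)

```text
t: 3.75
eef_pos: [0.4676, -0.0809, 0.0211]
ee_rot: [2.18, 2.225, 0.006]
force: [0.3, -0.8, 0.1]
grip_width: 0.0289
```

Run:
```python
from h import *
np.set_printoptions(precision=4,suppress=True)
c=cap('wrist','w3.png');s=ctrl.get_state();print(s['eef_pos'],s['ee_rot'],s['grip_width'])
P=cap('side');im=P['pixels'][150:320,190:400];cv2.imwrite('pics/s3.png',cv2.resize(im,None,fx=3,fy=3,interpolation=cv2.INTER_CUBIC))
```

```text
[ 0.468  -0.0809  0.0211] [2.1792 2.2246 0.0067] 0.028851050248769484
```

View pics/w3.png

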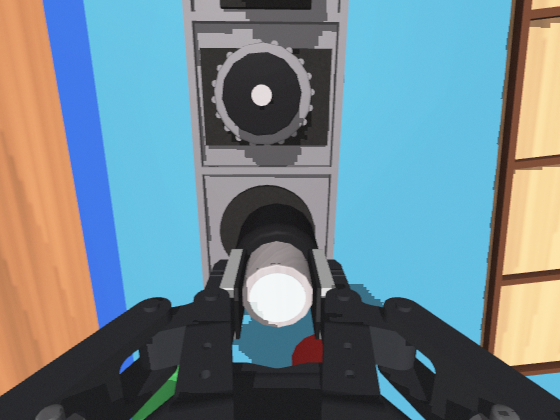

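View pics/s3.png

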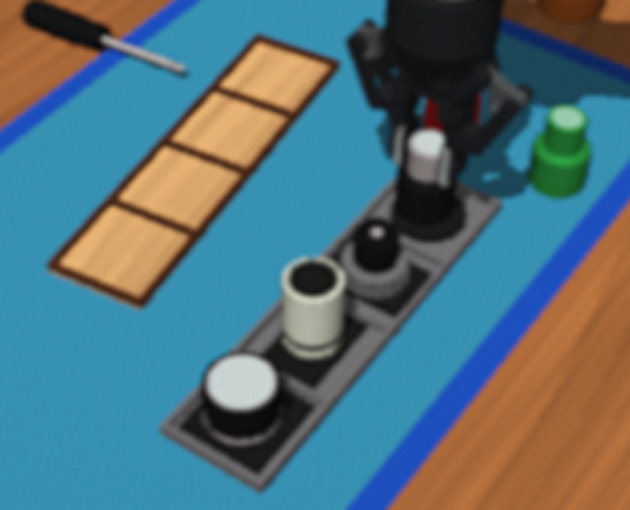

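Run:
```python
from h import *
np.set_printoptions(precision=4,suppress=True)
c=cap('wrist');P=cloud(c);s=ctrl.get_state();print(s['eef_pos'],s['force'],s['grip_width'],c['position'],Rm(c))
for uv in [(280,295),(278,255),(280,225),(280,210),(230,270),(225,285),(322,270),(205,275),(240,290),(318,250)]: print(uv,P[uv[1],uv[0]])
im=c['pixels'][190:400,180:380];cv2.imwrite('pics/w4.png',cv2.resize(im,None,fx=3,fy=3,interpolation=cv2.INTER_CUBIC))
```

```text
[ 0.4677 -0.0809  0.0205] [-0.4588 -0.6273  8.3975] 0.02885958207648926 [ 0.462  -0.0042  0.1864] [[ 0.9995 -0.0134 -0.0269]
 [ 0.0209  0.9521  0.305 ]
 [ 0.0215 -0.3054  0.952 ]]
(280, 295) [ 0.4674 -0.0808  0.0691]
(278, 255) [ 0.4664 -0.0667  0.061 ]
(280, 225) [ 0.4677 -0.0607  0.0416]
(280, 210) [ 0.4683 -0.0603  0.0206]
(230, 270) [ 0.4471 -0.0696  0.0688]
(225, 285) [ 0.4467 -0.069   0.0809]
(322, 270) [ 0.4839 -0.0689  0.0694]
(205, 275) [ 0.4243 -0.1066  0.0087]
(240, 290) [ 0.4517 -0.0738  0.0766]
(318, 250) [ 0.4848 -0.0688  0.0513]
```

View pics/w4.png

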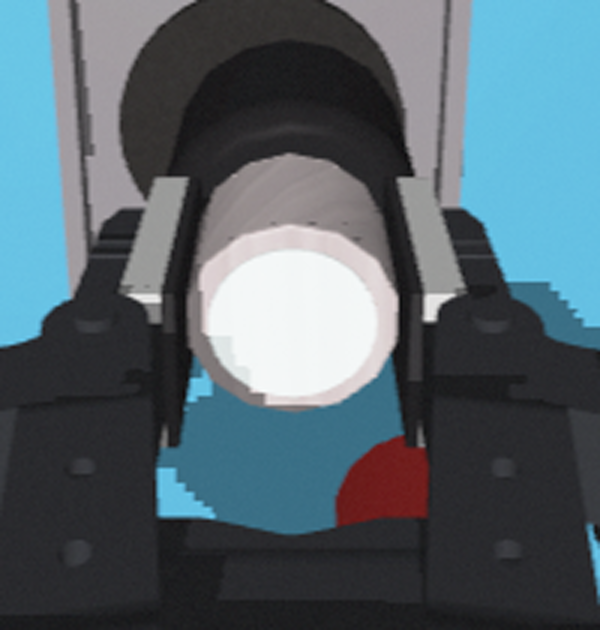

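Run:
```python
from h import *
np.set_printoptions(precision=4,suppress=True)
c=cap('wrist');P=cloud(c)
for v in range(244,300,5): print(v,[ (u,*np.round(P[v,u]*1000).astype(int)) for u in (226,231,236,240,243,246)])
print(ctrl.get_state()['force'],ctrl.get_state()['eef_pos'])
```

```text
244 [(226, np.int64(437), np.int64(-87), np.int64(7)), (231, np.int64(440), np.int64(-87), np.int64(6)), (236, np.int64(443), np.int64(-86), np.int64(8)), (240, np.int64(449), np.int64(-71), np.int64(41)), (243, np.int64(450), np.int64(-70), np.int64(44)), (246, np.int64(452), np.int64(-70), np.int64(44))]
249 [(226, np.int64(437), np.int64(-90), np.int64(7)), (231, np.int64(440), np.int64(-90), np.int64(7)), (236, np.int64(448), np.int64(-70), np.int64(49)), (240, np.int64(449), np.int64(-70), np.int64(49)), (243, np.int64(451), np.int64(-69), np.int64(50)), (246, np.int64(452), np.int64(-70), np.int64(49))]
254 [(226, np.int64(437), np.int64(-95), np.int64(3)), (231, np.int64(446), np.int64(-69), np.int64(55)), (236, np.int64(448), np.int64(-70), np.int64(55)), (240, np.int64(450), np.int64(-69), np.int64(55)), (243, np.int64(451), np.int64(-69), np.int64(56)), (246, np.int64(452), np.int64(-71), np.int64(51))]
259 [(226, np.int64(443), np.int64(-74), np.int64(51)), (231, np.int64(447), np.int64(-69), np.int64(61)), (236, np.int64(449), np.int64(-70), np.int64(59)), (240, np.int64(
[... 1977 characters left out ...]
int64(-79), np.int64(68))]
294 [(226, np.int64(448), np.int64(-68), np.int64(88)), (231, np.int64(449), np.int64(-72), np.int64(83)), (236, np.int64(451), np.int64(-72), np.int64(83)), (240, np.int64(452), np.int64(-74), np.int64(78)), (243, np.int64(452), np.int64(-80), np.int64(70)), (246, np.int64(454), np.int64(-80), np.int64(70))]
299 [(226, np.int64(448), np.int64(-68), np.int64(91)), (231, np.int64(449), np.int64(-74), np.int64(83)), (236, np.int64(451), np.int64(-74), np.int64(83)), (240, np.int64(452), np.int64(-77), np.int64(78)), (243, np.int64(452), np.int64(-83), np.int64(69)), (246, np.int64(453), np.int64(-83), np.int64(69))]
[-0.5638 -0.7589  8.0532] [ 0.4677 -0.081   0.0205]
```

Run:
```python
from h import *
np.set_printoptions(precision=4,suppress=True)
c=np.load('wrist0.npz');P=cloud(c);print(c['position'])
for uv in [(175,266),(160,270),(150,290),(140,310),(168,290),(385,266),(395,280),(420,312),(100,340),(178,290)]: print(uv,P[uv[1],uv[0]])
c=np.load('w1.npz');P=cloud(c);print(c['position'])
for uv in [(175,266),(160,270),(150,290),(140,310),(168,290),(385,266),(395,280),(420,312),(100,340),(178,290)]: print(uv,P[uv[1],uv[0]])
```

```text
[ 0.3459 -0.5253  0.3721]
(175, 266) [ 0.2693 -0.5159  0.2487]
(160, 270) [ 0.2687 -0.5116  0.2546]
(150, 290) [ 0.2694 -0.513   0.2694]
(140, 310) [ 0.2698 -0.5141  0.2811]
(168, 290) [ 0.2651 -0.5181  0.2594]
(385, 266) [ 0.3094 -0.5923  0.2514]
(395, 280) [ 0.3096 -0.5923  0.263 ]
(420, 312) [ 0.3093 -0.5949  0.2806]
(100, 340) [ 0.2687 -0.5094  0.2965]
(178, 290) [ 0.2576 -0.5211  0.2462]
[0.4623 0.0083 0.3677]
(175, 266) [ 0.422  -0.0577  0.2453]
(160, 270) [ 0.4175 -0.057   0.2502]
(150, 290) [ 0.4189 -0.0572  0.2645]
(140, 310) [ 0.4194 -0.0583  0.2748]
(168, 290) [ 0.4214 -0.0639  0.2536]
(385, 266) [ 0.5089 -0.0544  0.2446]
(395, 280) [ 0.5085 -0.0534  0.2577]
(420, 312) [ 0.5102 -0.054   0.2765]
(100, 340) [ 0.4159 -0.0555  0.2928]
(178, 290) [ 0.422  -0.0702  0.2433]
```

servo_tool(targets=[[[0,0,0,0,0,3,-0.5],[0,0,0,0,0,6,-0.5],[0,0,0,0,0,10,-0.5],[0,0,0,0,0,15,-0.5],[0,0,0,0,0,0,-0.5]]], force=50)

```text
t: 4.45
eef_pos: [0.4661, -0.0804, 0.0556]
ee_rot: [2.182, 2.228, 0.004]
force: [1.0, 0.3, -1.3]
grip_width: 0.0283
```

```bash
cat > look.py <<'E'
import sys
from h import *
np.set_printoptions(precision=4,suppress=True)
s=ctrl.get_state();print(s['t'],s['eef_pos'],s['ee_rot'],s['force'],s['grip_width'])
c=cap('wrist',sys.argv[1]+'.png');np.savez(sys.argv[1]+'.npz',**{k:c[k] for k in ['pixels','depth','K','position','rotation']})
r=s['ee_rot'];print('jaw deg',np.degrees(2*np.arctan2(r[1],r[0]))-90, 'tool z',Rn.from_rotvec(r).as_matrix()[:,2])
E
python3 look.py w5
```

```text
4.45 [ 0.4661 -0.0804  0.0556] [2.1816 2.228  0.0042] [ 1.0333  0.3152 -1.3338] 0.02833070971615742
jaw deg 1.2070151495499886 tool z [ 0.0185 -0.0144 -0.9997]
```

View pics/w5.png

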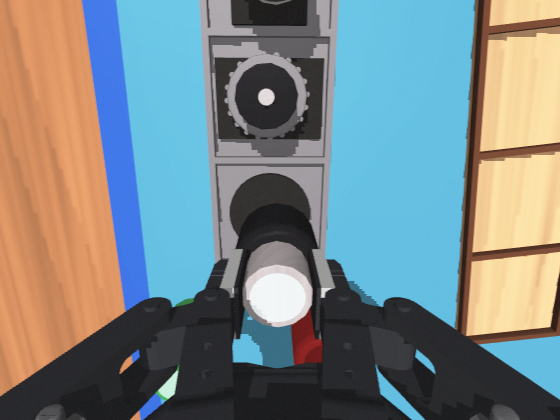

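servo_tool(targets=[[[0,0,0,0,0,25,-0.5],[0,0,0,5,5,25,-0.5],[0,0,0,20,20,0,-0.5],[0,0,0,30,32,0,-0.5],[0,0,0,30,32,0,-0.5],[0,0,0,30,32,0,-0.5],[0,0,0,20,20,0,-0.5],[0,0,0,0,0,0,-0.5]]])

```text
t: 5.3
eef_pos: [0.6002, 0.0635, 0.101]
ee_rot: [2.196, 2.223, -0.006]
force: [0.1, 0.6, -0.7]
grip_width: 0.0284
```

servo_tool(targets=[[[0,0,0,0,0,0,-0.5]]])

```text
t: 5.4
eef_pos: [0.5998, 0.064, 0.0997]
ee_rot: [2.195, 2.225, -0.008]
force: [-0.1, -0.5, -1.0]
grip_width: 0.0287
```

```bash
python3 look.py w6
```

```text
5.4 [0.5998 0.064  0.0997] [ 2.1955  2.2251 -0.008 ] [-0.0703 -0.5398 -0.9756] 0.028650584400262132
jaw deg 0.766684760521585 tool z [ 0.0076 -0.0147 -0.9999]
```

View pics/w6.png

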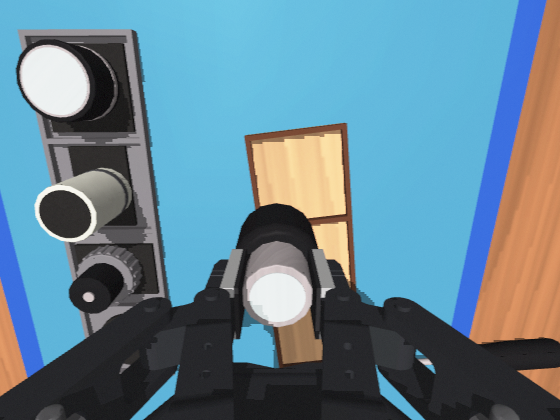

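servo_tool(targets=[[[0,0,0,9,9,-10,-0.5],[0,0,0,8,8,-15,-0.5],[0,0,0,0,0,-15,-0.5],[0,0,0,0,0,-10,-0.5],[0,0,0,0,0,0,-0.5],[0,0,0,0,0,0,-0.5]]])

```text
t: 6.05
eef_pos: [0.614, 0.0749, 0.0449]
ee_rot: [2.202, 2.218, -0.017]
force: [0.7, 0.4, -0.7]
grip_width: 0.0281
```

```bash
python3 - <<'E'
from h import *
c=np.load('w6.npz')
for uv in [(247,135),(345,124),(354,215)]: print(ray(c,uv,.01)*1000)
E
python3 look.py w7
```

```text
[[576.35867315 114.32950226  10.        ]]
[[650.70035602 123.47600015  10.        ]]
[[663.73044981  50.46761508  10.        ]]
6.05 [0.614  0.0749 0.0449] [ 2.2023  2.218  -0.0167] [ 0.6849  0.3574 -0.7123] 0.02814465084291934
jaw deg 0.407979654029063 tool z [ 0.0037 -0.0188 -0.9998]
```

View pics/w7.png

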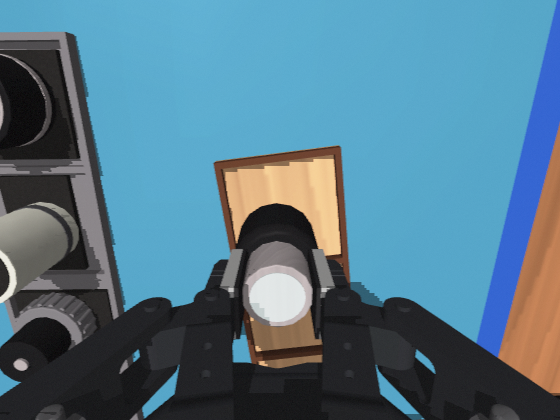

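servo_tool(targets=[[[0,-0.015,0,3,6,-8,-0.5],[0,0,0,0,0,-7,-0.5],[0,0,0,0,0,-4,-0.5],[0,0,0,0,0,0,-0.5],[0,0,0,0,0,0,-0.5]]])

```text
t: 6.6
eef_pos: [0.6183, 0.0793, 0.0277]
ee_rot: [2.195, 2.206, 0.002]
force: [-0.3, 0.4, -0.7]
grip_width: 0.0283
```

servo_tool(targets=[[[0,0,0,-1,2,-5,-0.5],[0,0,0,0,0,-4,-0.5],[0,0,0,0,0,0,-0.5]]])

```text
t: 6.9
eef_pos: [0.6177, 0.0811, 0.0186]
ee_rot: [2.195, 2.205, 0.003]
force: [0.8, -0.0, -1.0]
grip_width: 0.0288
```

servo_tool(targets=[[[0,0,0,0,0,-2,-0.5],[0,0,0,0,0,0,-0.5]]])

```text
t: 7.1
eef_pos: [0.618, 0.0813, 0.0169]
ee_rot: [2.195, 2.205, 0.004]
force: [0.2, 0.7, -1.0]
grip_width: 0.0285
```

servo_tool(targets=[[[0,0,0,0,0,-2,-0.5],[0,0,0,0,0,0,-0.5]]])

```text
t: 7.3
eef_pos: [0.6186, 0.0812, 0.0172]
ee_rot: [2.194, 2.204, 0.005]
force: [-0.0, 0.2, -0.6]
grip_width: 0.0285
```

servo_tool(targets=[[[0,0,0,0,0,-1.5,-0.5],[0,0,0,0,0,0,-0.5]]])

```text
t: 7.5
eef_pos: [0.6193, 0.0812, 0.0169]
ee_rot: [2.193, 2.203, 0.007]
force: [-0.7, 0.2, -0.2]
grip_width: 0.0284
```

servo_tool(targets=[[[0,0,0,-2,0,-4,-0.5],[0,0,0,0,0,0,-0.5]]])

```text
t: 7.7
eef_pos: [0.6204, 0.0813, 0.0176]
ee_rot: [2.19, 2.198, 0.014]
force: [0.5, 0.4, -0.9]
grip_width: 0.0283
```

```bash
python3 - <<'E'
from h import *
np.set_printoptions(precision=3,suppress=True)
s=ctrl.get_state();print(s['joint_pos'],s['eef_pos'],s['force'],s['wrist_torque'],s['tau'],s['joint_velocities'])
E
python3 look.py w8
python3 - <<'E'
from h import *
c=cap('side');im=c['pixels'][120:300,180:390];cv2.imwrite('pics/s8.png',cv2.resize(im,None,fx=3,fy=3,interpolation=cv2.INTER_CUBIC))
E
```

```text
[ 0.165  0.566 -0.493  1.604  0.336  1.024 -0.429] [0.62  0.081 0.018] [ 0.475  0.386 -0.926] [-0.005  0.04  -0.023] [  0.235 -66.695  -8.93  -32.563   0.259   0.015  -0.039] [-0.    -0.014  0.002 -0.021 -0.002  0.008  0.004]
7.7 [0.6204 0.0813 0.0176] [2.1903 2.198  0.0141] [ 0.4747  0.3864 -0.9256] 0.028296937768135987
jaw deg 0.20046749022264976 tool z [ 0.0337 -0.0208 -0.9992]
```

View pics/s8.png

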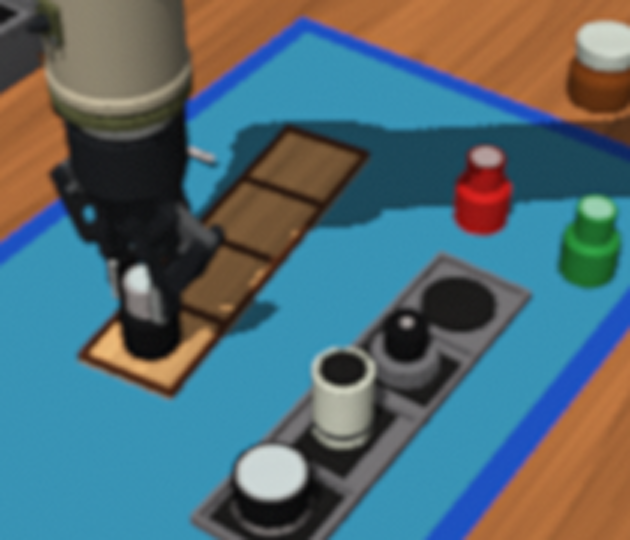

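View pics/w8.png

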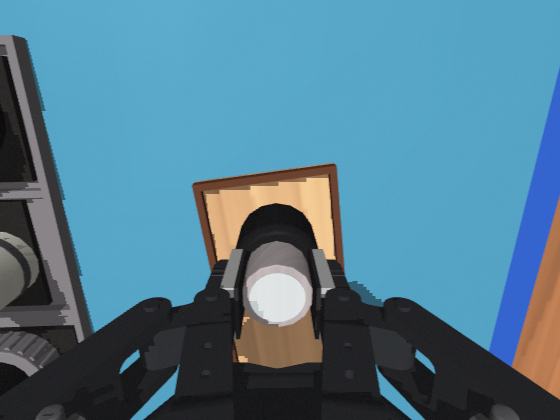

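Run:
```python
from h import *
np.set_printoptions(precision=1,suppress=True)
c=np.load('w8.npz');P=cloud(c)*1000
for uv in [(278,298),(270,300),(285,290),(278,212),(220,220),(205,186),(334,170)]: print(uv,P[uv[1],uv[0]])
c=cap('scene');P=cloud(c)*1000
cv2.imwrite('pics/sc8.png',cv2.resize(c['pixels'][150:300,180:380],None,fx=3.5,fy=3.5,interpolation=cv2.INTER_CUBIC))
```

```text
(278, 298) [618.8  80.3  66.3]
(270, 300) [615.5  79.1  65.9]
(285, 290) [621.5  84.8  67.6]
(278, 212) [620.3 101.8  21. ]
(220, 220) [587.3  90.9   3.2]
(205, 186) [581.4 113.3  10.6]
(334, 170) [650.9 121.6   9.6]
```

View pics/sc8.png

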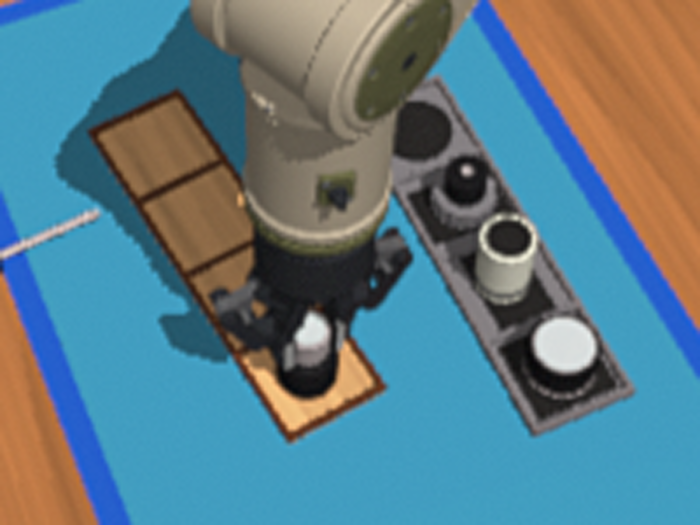

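servo_tool(targets=[[[0,0,0,0,0,0,-0.2],[0,0,0,0,0,0,0.0],[0,0,0,0,0,0,0.3],[0,0,0,0,0,0,0.6],[0,0,0,0,0,0,0.6]]])

```text
t: 8.35
eef_pos: [0.6189, 0.0809, 0.0144]
ee_rot: [2.192, 2.2, 0.009]
force: [0.0, 0.3, -0.5]
grip_width: 0.068
```

```bash
python3 look.py w9;python3 - <<'E'
from h import *
np.set_printoptions(precision=1,suppress=True)
c=np.load('w9.npz');P=cloud(c)*1000
for uv in [(278,298),(270,300),(285,290)]: print(uv,P[uv[1],uv[0]])
E
```

```text
8.35 [0.6189 0.0809 0.0144] [2.1924 2.2003 0.0094] [ 0.0005  0.3274 -0.4781] 0.06800383992335593
jaw deg 0.2064307865049102 tool z [ 0.0294 -0.0207 -0.9994]
(278, 298) [617.3  81.7  65.7]
(270, 300) [614.1  80.6  65.3]
(285, 290) [620.   85.8  66.3]
```

View pics/w9.png

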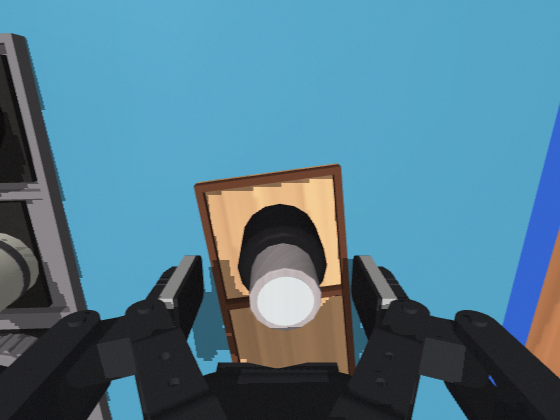

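servo_tool(targets=[[[0,0.02,0,0,0,25,1],[0,0,0,0,0,35,1],[0,0,0,0,0,35,1],[0,0,0,-40,-21,10,1],[0,0,0,-40,-21,0,1],[0,0,0,-40,-21,0,1],[0,0,0,-38,-19,0,1],[0,0,0,0,0,0,1]]])

```text
t: 9.2
eef_pos: [0.4537, -0.0022, 0.1204]
ee_rot: [2.203, 2.214, -0.016]
force: [1.2, -0.1, -0.6]
grip_width: 0.0855
```

servo_tool(targets=[[[0,0,0,0,0,0,1]]])

```text
t: 9.3
eef_pos: [0.4535, -0.0029, 0.121]
ee_rot: [2.203, 2.212, -0.016]
force: [0.5, 0.2, -0.3]
grip_width: 0.0852
```

```bash
python3 look.py w10
```

```text
9.3 [ 0.4535 -0.0029  0.121 ] [ 2.2031  2.2115 -0.0159] [ 0.47    0.227  -0.3379] 0.08515327886863427
jaw deg 0.2183206020212083 tool z [ 0.0069 -0.0212 -0.9998]
```

View pics/w10.png

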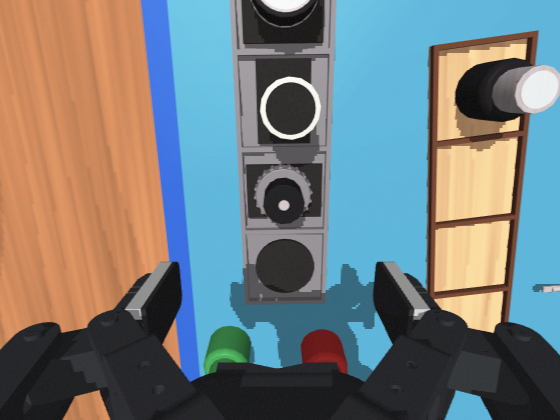

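servo_tool(targets=[[[0.02,0.007,0,3,0,-20,1],[0,0,0,3,0,-30,1],[0,0,0,0,0,-30,1],[0,0,0,0,0,-10,1],[0,0,0,0,0,0,1],[0,0,0,0,0,0,1]]])

```text
t: 9.95
eef_pos: [0.4666, 0.0018, 0.0304]
ee_rot: [2.21, 2.231, 0.01]
force: [-0.7, 0.3, -0.3]
grip_width: 0.0852
```

```bash
python3 look.py w11
```

```text
9.95 [0.4666 0.0018 0.0304] [2.2098 2.2313 0.0096] [-0.6621  0.3104 -0.2731] 0.08516618657528444
jaw deg 0.556825382674063 tool z [ 0.0051  0.0035 -1.    ]
```

View pics/w11.png

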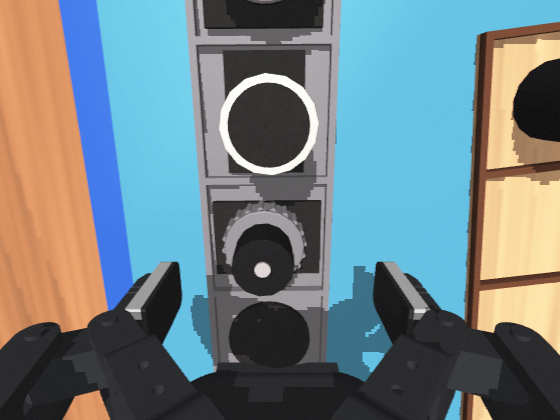

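servo_tool(targets=[[[0,0,0,-8,-4,-10,1],[0,0,0,0,0,-12,1],[0,0,0,0,0,0,1],[0,0,0,0,0,0,1]]])

```text
t: 10.4
eef_pos: [0.4601, -0.0028, 0.0094]
ee_rot: [2.207, 2.228, 0.014]
force: [0.0, 0.7, 0.1]
grip_width: 0.0851
```

servo_tool(targets=[[[0,0,0,-1,0,-5,1],[0,0,0,0,0,0,0.6],[0,0,0,0,0,0,0.3],[0,0,0,0,0,0,0.1],[0,0,0,0,0,0,-0.1],[0,0,0,0,0,0,-0.3],[0,0,0,0,0,0,-0.5],[0,0,0,0,0,0,-0.5]]], force=40)

```text
t: 11.2
eef_pos: [0.4597, -0.0028, 0.005]
ee_rot: [2.206, 2.227, 0.015]
force: [0.3, -0.1, -1.7]
grip_width: 0.0307
```

```bash
python3 look.py w12
python3 - <<'E'
from h import *
c=np.load('w12.npz');im=c['pixels'][150:400,180:380];cv2.imwrite('pics/w12z.png',cv2.resize(im,None,fx=2.4,fy=2.4))
E
```

```text
11.2 [ 0.4597 -0.0028  0.005 ] [2.2061 2.2268 0.0153] [ 0.2646 -0.1217 -1.669 ] 0.030658555380608576
jaw deg 0.5342683228238627 tool z [ 0.0118  0.002  -0.9999]
```

View pics/w12z.png

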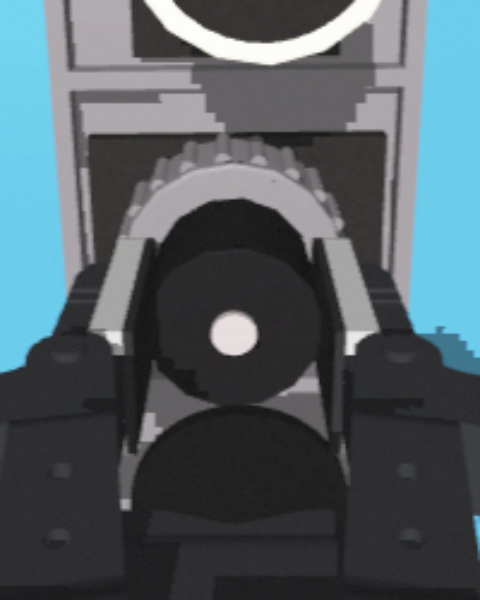

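servo_tool(targets=[[[0,0,0,0,0,5,-0.6],[0,0,0,0,0,15,-0.6],[0,0,0,0,0,30,-0.6],[0,0,0,10,1,30,-0.6],[0,0,0,30,2,5,-0.6],[0,0,0,35,2,0,-0.6],[0,0,0,35,2,0,-0.6],[0,0,0,30,2,0,-0.6]]], force=50)

```text
t: 12.05
eef_pos: [0.5998, 0.0052, 0.096]
ee_rot: [2.207, 2.225, 0.011]
force: [0.5, 0.7, -1.2]
grip_width: 0.0302
```

servo_tool(targets=[[[0,0,0,10,0,0,-0.6],[0,0,0,0,0,0,-0.6],[0,0,0,0,0,0,-0.6]]])

```text
t: 12.35
eef_pos: [0.6127, 0.0059, 0.0954]
ee_rot: [2.209, 2.226, 0.013]
force: [0.3, -0.1, -1.8]
grip_width: 0.03
```

```bash
python3 look.py w13
```

```text
12.35 [0.6127 0.0059 0.0954] [2.2086 2.2261 0.0126] [ 0.2926 -0.0888 -1.7656] 0.03004131017578351
jaw deg 0.4506658787977784 tool z [ 0.0097  0.0016 -1.    ]
```

View pics/w13.png

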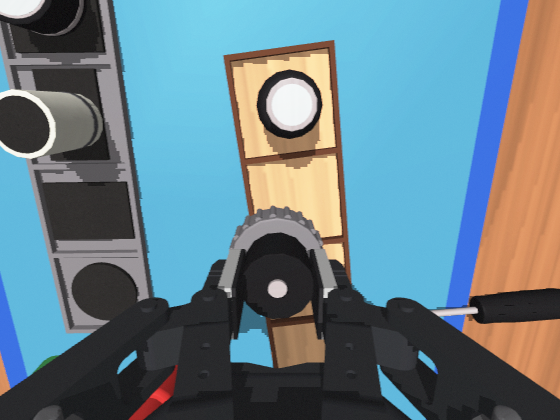

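servo_tool(targets=[[[0,0,0,8,0.5,-15,-0.6],[0,0,0,6,0,-22,-0.6],[0,0,0,0,0,-22,-0.6],[0,0,0,0,0,-12,-0.6],[0,0,0,0,0,0,-0.6],[0,0,0,0,0,0,-0.6]]])

```text
t: 13.0
eef_pos: [0.6248, 0.0053, 0.0202]
ee_rot: [2.208, 2.225, 0.01]
force: [1.2, -0.3, -1.7]
grip_width: 0.0302
```

```bash
python3 look.py w14
```

```text
13.0 [0.6248 0.0053 0.0202] [2.2081 2.225  0.0099] [ 1.1995 -0.272  -1.7269] 0.030151493418195365
jaw deg 0.43739023102051533 tool z [ 0.0093 -0.0003 -1.    ]
```

View pics/w14.png

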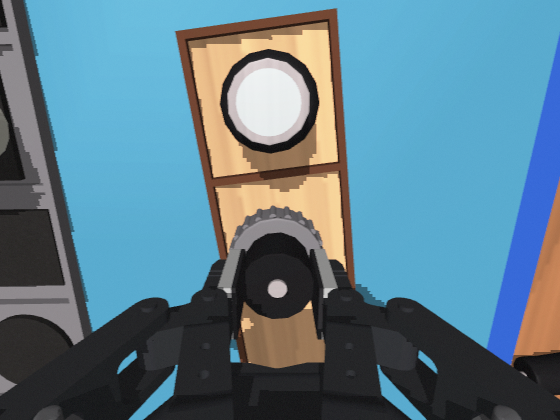

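servo_tool(targets=[[[0,0,0,2,1,-8,-0.6],[0,0,0,0,0,-6,-0.6],[0,0,0,0,0,-3,-0.6],[0,0,0,0,0,0,-0.6]]])

```text
t: 13.45
eef_pos: [0.6287, 0.0064, 0.0045]
ee_rot: [2.206, 2.223, 0.014]
force: [0.2, -0.2, -1.0]
grip_width: 0.03
```

servo_tool(targets=[[[0,0,0,-1,0,-3,-0.6],[0,0,0,0,0,-1,-0.6],[0,0,0,0,0,0,-0.6]]])

```text
t: 13.75
eef_pos: [0.628, 0.0065, 0.0013]
ee_rot: [2.205, 2.222, 0.015]
force: [0.1, -0.4, -2.0]
grip_width: 0.0301
```

Run:
```python
from h import *
np.set_printoptions(precision=1,suppress=True)
c=cap('wrist');P=cloud(c)*1000
for uv in [(277,289),(270,275),(290,275),(265,295)]: print(uv,P[uv[1],uv[0]])
```

```text
(277, 289) [626.9   7.3  47.6]
(270, 275) [624.   12.2  44.7]
(290, 275) [632.3  12.5  45.3]
(265, 295) [621.8   2.6  44.6]
```

servo_tool(targets=[[[0,0,0,0,0,-1.5,-0.6],[0,0,0,0,0,0,-0.6],[0,0,0,0,0,0,-0.3],[0,0,0,0,0,0,-0.1],[0,0,0,0,0,0,0.3],[0,0,0,0,0,0,0.8],[0,0,0,0,0,0,1],[0,0,0,0,0,0,1]]])

```text
t: 14.6
eef_pos: [0.6288, 0.0064, 0.0012]
ee_rot: [2.205, 2.221, 0.017]
force: [-0.8, -0.1, 0.4]
grip_width: 0.0853
```

```bash
python3 look.py w15;python3 - <<'E'
from h import *
np.set_printoptions(precision=1,suppress=True)
c=np.load('w15.npz');P=cloud(c)*1000
for uv in [(277,289),(270,275),(290,275),(265,295)]: print(uv,P[uv[1],uv[0]])
E
```

```text
14.6 [0.6288 0.0064 0.0012] [2.2048 2.2205 0.017 ] [-0.7683 -0.0752  0.4312] 0.08527852237898349
jaw deg 0.407995645729784 tool z [ 0.0164 -0.001  -0.9999]
(277, 289) [627.6   6.4  46.2]
(270, 275) [624.7  12.7  45.6]
(290, 275) [633.1  12.   44.4]
(265, 295) [622.6   3.   45.3]
```

View pics/w15.png

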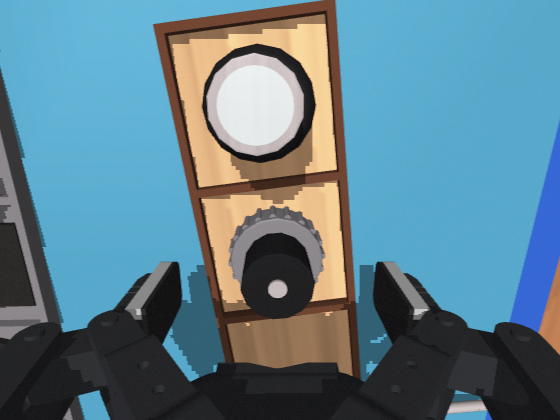

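servo_tool(targets=[[[0,0.015,0,0,0,25,1],[0,0,0,0,0,35,1],[0,0,0,-20,6,30,1],[0,0,0,-38,15,0,1],[0,0,0,-38,15,0,1],[0,0,0,-38,15,0,1],[0,0,0,-28,10,0,1],[0,0,0,0,0,0,1]]])

```text
t: 15.45
eef_pos: [0.4607, 0.0685, 0.0931]
ee_rot: [2.213, 2.226, -0.0]
force: [-0.4, -0.2, 0.5]
grip_width: 0.0853
```

servo_tool(targets=[[[0,0,0,0,0,0,1]]])

```text
t: 15.55
eef_pos: [0.461, 0.0683, 0.0937]
ee_rot: [2.212, 2.226, 0.0]
force: [0.2, -0.4, 1.1]
grip_width: 0.0859
```

```bash
python3 look.py w16
```

```text
15.55 [0.461  0.0683 0.0937] [2.2116 2.2255 0.0003] [ 0.1794 -0.363   1.0791] 0.08589354265865669
jaw deg 0.3591630352711803 tool z [ 0.003  -0.0027 -1.    ]
```

View pics/w16.png

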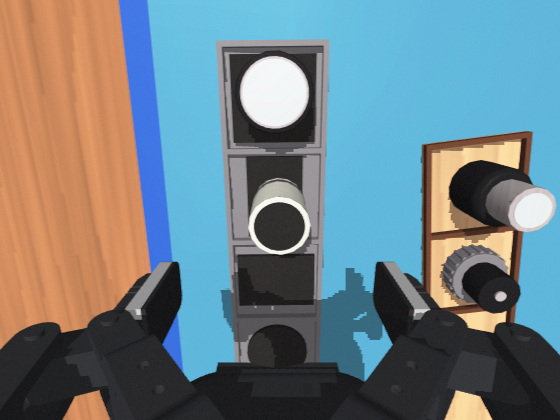

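servo_tool(targets=[[[0,0,0,1,0,-20,1],[0,0,0,0,0,-25,1],[0,0,0,0,0,-25,1],[0,0,0,0,0,-12,1],[0,0,0,0,0,0,1],[0,0,0,0,0,0,1]]])

```text
t: 16.2
eef_pos: [0.4689, 0.0668, 0.0101]
ee_rot: [2.217, 2.219, 0.008]
force: [-0.2, 1.1, -0.3]
grip_width: 0.0854
```

```bash
python3 look.py w17
python3 - <<'E'
from h import *
c=np.load('w16.npz');print(ray(c,(274,92),.044)*1000,ray(c,(279,225),.064)*1000)
c=np.load('w17.npz');print(cloud(c)[265,279]*1000)
E
```

```text
16.2 [0.4689 0.0668 0.0101] [2.2171 2.219  0.0077] [-0.2272  1.0678 -0.2814] 0.08539922964900393
jaw deg 0.04870055050449196 tool z [ 0.0069  0.0001 -1.    ]
[[458.24386278 149.86098867  44.        ]] [[461.83772298  69.04961229  64.        ]]
[468.84427951  82.02263507  62.99357873]
```

View pics/w17.png

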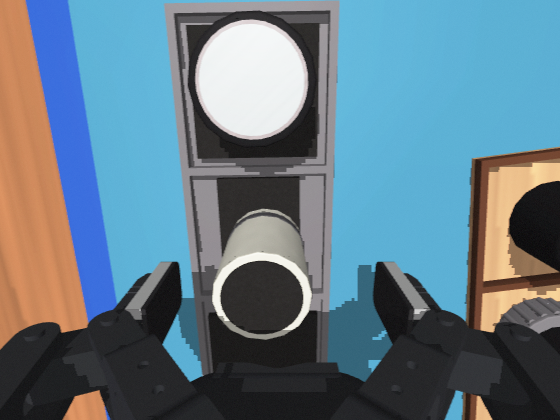

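servo_tool(targets=[[[0,0,0,-7,2,-8,1],[0,0,0,0,0,-4,1],[0,0,0,0,0,0,1],[0,0,0,0,0,0,1]]])

```text
t: 16.65
eef_pos: [0.4633, 0.0692, -0.0003]
ee_rot: [2.215, 2.216, 0.013]
force: [0.6, 0.5, -0.1]
grip_width: 0.0856
```

servo_tool(targets=[[[0,0,0,-2,-0.5,0,0.8],[0,0,0,0,0,0,0.5],[0,0,0,0,0,0,0.25],[0,0,0,0,0,0,0.05],[0,0,0,0,0,0,-0.1],[0,0,0,0,0,0,-0.3],[0,0,0,0,0,0,-0.3]]], force=50)

```text
t: 17.35
eef_pos: [0.4617, 0.0686, 0.0007]
ee_rot: [2.214, 2.215, 0.014]
force: [-0.9, -0.3, 1.0]
grip_width: 0.0391
```

```bash
python3 look.py w18
```

```text
17.35 [0.4617 0.0686 0.0007] [2.2141 2.2153 0.014 ] [-0.9343 -0.2632  0.9943] 0.03911640889086484
jaw deg 0.03166862902598666 tool z [ 0.013  -0.0004 -0.9999]
```

View pics/w18.png

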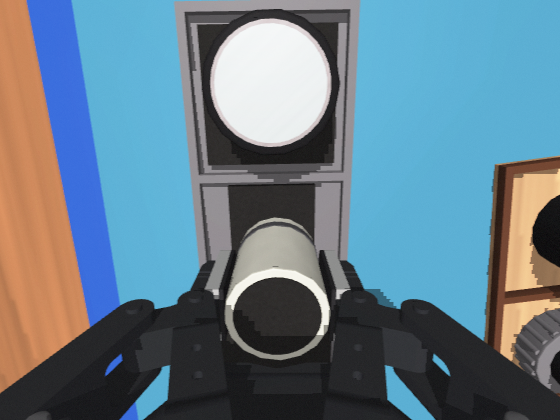

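servo_tool(targets=[[[0,0,0,0,0,5,-0.4],[0,0,0,0,0,15,-0.4],[0,0,0,0,0,30,-0.4],[0,0,0,5,-4,35,-0.4],[0,0,0,27,-21,5,-0.4],[0,0,0,35,-27,0,-0.4],[0,0,0,35,-27,0,-0.4],[0,0,0,30,-23,0,-0.4]]])

```text
t: 18.2
eef_pos: [0.5924, -0.0324, 0.0962]
ee_rot: [2.203, 2.228, 0.01]
force: [0.3, 1.1, -0.8]
grip_width: 0.0391
```

servo_tool(targets=[[[0,0,0,20,-15,0,-0.4],[0,0,0,0,0,0,-0.4],[0,0,0,0,0,0,-0.4]]])

```text
t: 18.5
eef_pos: [0.6155, -0.0537, 0.0949]
ee_rot: [2.211, 2.22, 0.009]
force: [-0.4, 0.4, -1.5]
grip_width: 0.0386
```

```bash
python3 look.py w19
```

```text
18.5 [ 0.6155 -0.0537  0.0949] [2.2114 2.2204 0.009 ] [-0.3844  0.3686 -1.5382] 0.03857697331768071
jaw deg 0.23228805766993332 tool z [ 0.0096 -0.0014 -1.    ]
```

View pics/w19.png

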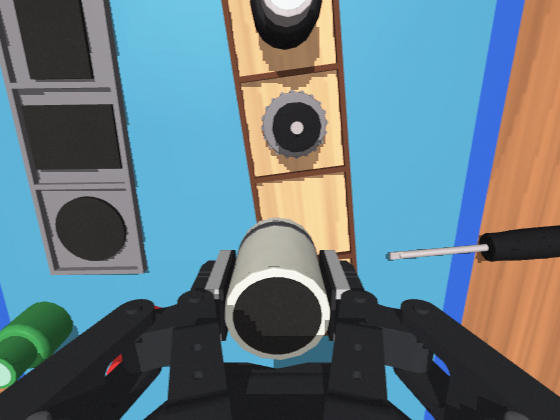

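servo_tool(targets=[[[0,0,0,11,-7,-10,-0.4],[0,0,0,11,-7,-20,-0.4],[0,0,0,0,0,-25,-0.4],[0,0,0,0,0,-15,-0.4],[0,0,0,0,0,0,-0.4],[0,0,0,0,0,0,-0.4]]])

```text
t: 19.15
eef_pos: [0.6349, -0.062, 0.0255]
ee_rot: [2.203, 2.229, 0.011]
force: [0.1, 1.0, -1.0]
grip_width: 0.0394
```

```bash
python3 look.py w20
```

```text
19.15 [ 0.6349 -0.062   0.0255] [2.2026 2.2293 0.0107] [ 0.1329  1.0069 -0.9903] 0.039350597220606166
jaw deg 0.6881219980145374 tool z [ 0.0103 -0.0006 -0.9999]
```

View pics/w20.png

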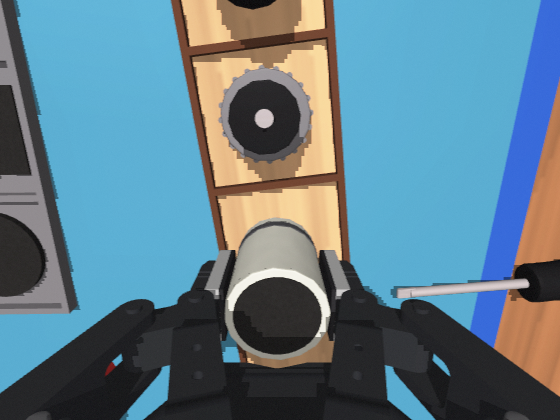

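servo_tool(targets=[[[0,0,0,1.5,-5,-8,-0.4],[0,0,0,0,0,-8,-0.4],[0,0,0,0,0,-5,-0.4],[0,0,0,0,0,0,-0.4],[0,0,0,0,0,0,-0.4]]])

```text
t: 19.7
eef_pos: [0.6381, -0.0676, 0.0059]
ee_rot: [2.2, 2.226, 0.015]
force: [0.1, 0.5, -1.8]
grip_width: 0.0389
```

Run:
```python
from h import *
c=np.load('w20.npz');print(ray(c,(398,293),.005)*1000)
```

```text
[[ 713.98599246 -104.36817906    5.        ]]
```

servo_tool(targets=[[[0,0,0,-1,0,-5,-0.4],[0,0,0,0,0,-2,-0.4],[0,0,0,0,0,0,-0.4]]])

```text
t: 20.0
eef_pos: [0.6373, -0.0675, -0.0013]
ee_rot: [2.2, 2.226, 0.015]
force: [-0.1, 0.1, -2.6]
grip_width: 0.039
```

servo_tool(targets=[[[0,0,0,-0.5,0,-2,-0.4],[0,0,0,0,0,0,-0.4]]])

```text
t: 20.2
eef_pos: [0.6372, -0.0674, -0.003]
ee_rot: [2.199, 2.226, 0.016]
force: [-0.0, 0.0, -1.7]
grip_width: 0.0391
```

Run:
```python
from h import *
np.set_printoptions(precision=1,suppress=True)
c=cap('wrist');P=cloud(c)*1000
for uv in [(277,273),(232,300),(325,300)]: print(uv,P[uv[1],uv[0]])
print(ctrl.get_state()['eef_pos'])
```

```text
(277, 273) [635.5 -50.6  58.8]
(232, 300) [619.3 -61.1  59.7]
(325, 300) [653.2 -61.3  59.4]
[ 0.6 -0.1 -0. ]
```

servo_tool(targets=[[[0,0,0,0,0,-1.2,-0.4],[0,0,0,0,0,0,-0.2],[0,0,0,0,0,0,0],[0,0,0,0,0,0,0.2],[0,0,0,0,0,0,0.5],[0,0,0,0,0,0,0.8],[0,0,0,0,0,0,0.8]]])

```text
t: 20.95
eef_pos: [0.6379, -0.0673, -0.0027]
ee_rot: [2.198, 2.225, 0.018]
force: [-0.1, -0.6, 0.1]
grip_width: 0.0767
```

```bash
python3 look.py w21
```

```text
20.95 [ 0.6379 -0.0673 -0.0027] [2.1982 2.225  0.0175] [-0.0728 -0.5933  0.1161] 0.07673640427794487
jaw deg 0.6931755466162741 tool z [ 0.0177 -0.0017 -0.9998]
```

View pics/w21.png

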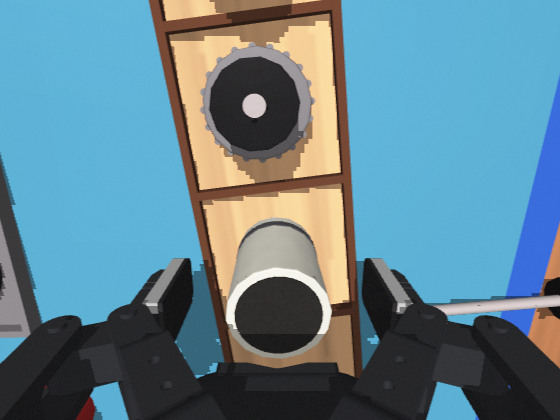

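servo_tool(targets=[[[0,0.015,0,0,0,25,1],[0,0,0,0,0,35,1],[0,0,0,-10,12,35,1],[0,0,0,-30,36,5,1],[0,0,0,-35,42,0,1],[0,0,0,-35,42,0,1],[0,0,0,-30,36,0,1],[0,0,0,-20,24,0,1]]])

```text
t: 21.8
eef_pos: [0.476, 0.1211, 0.0998]
ee_rot: [2.216, 2.22, 0.002]
force: [0.1, 0.4, -0.2]
grip_width: 0.0855
```

servo_tool(targets=[[[0,0,0,-5,8,0,1],[0,0,0,0,0,0,1],[0,0,0,0,0,0,1]]])

```text
t: 22.1
eef_pos: [0.4687, 0.1329, 0.1007]
ee_rot: [2.206, 2.227, 0.003]
force: [0.9, -1.2, -0.5]
grip_width: 0.0854
```

```bash
python3 look.py w22
```

```text
22.1 [0.4687 0.1329 0.1007] [2.2064 2.227  0.0031] [ 0.8504 -1.1669 -0.4646] 0.08541139357110819
jaw deg 0.5330316663771555 tool z [ 0.0061 -0.0033 -1.    ]
```

View pics/w22.png

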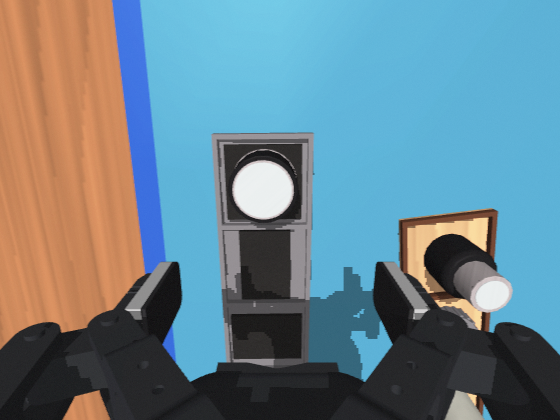

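servo_tool(targets=[[[0,0,0,-8,8,-20,1],[0,0,0,-6,8,-25,1],[0,0,0,-1,0,-25,1],[0,0,0,0,0,-15,1],[0,0,0,0,0,0,1],[0,0,0,0,0,0,1]]])

```text
t: 22.75
eef_pos: [0.4605, 0.1409, 0.0128]
ee_rot: [2.225, 2.207, 0.005]
force: [-0.3, 0.3, 0.3]
grip_width: 0.0857
```

```bash
python3 look.py w23
python3 - <<'E'
from h import *
c=np.load('w22.npz');print(ray(c,(263,189),.044)*1000)
c=np.load('w23.npz');P=cloud(c);im=c['pixels'];m=(im.min(2)>190)&(P[...,2]>.03)&(P[...,2]<.055)
k,l,s,ce=cv2.connectedComponentsWithStats(m.astype(np.uint8));i=1+np.argmax(s[1:,4]);print(ce[i],ray(c,ce[i],.044)*1000)
E
```

```text
22.75 [0.4605 0.1409 0.0128] [2.2248 2.2072 0.0053] [-0.301   0.2829  0.2884] 0.08572845727855818
jaw deg -0.4540115709241519 tool z [ 0.0078 -0.0031 -1.    ]
[[458.59064135 150.27656263  44.        ]]
[273.05190254 254.54556075] [[458.10549433 150.25983887  44.        ]]
```

View pics/w23.png

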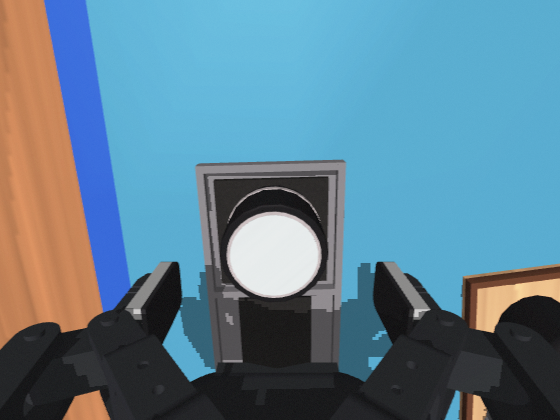

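servo_tool(targets=[[[0,0,0,-3,9,-10,1],[0,0,0,-1,0,-10,1],[0,0,0,-1,0,-5,1],[0,0,0,0,0,0,1],[0,0,0,0,0,0,1]]])

```text
t: 23.3
eef_pos: [0.4596, 0.1481, -0.01]
ee_rot: [2.227, 2.2, 0.012]
force: [-0.4, -0.3, 0.2]
grip_width: 0.0856
```

servo_tool(targets=[[[0,0,0,-2,1.5,-2.5,0.9],[0,0,0,0,0,0,0.6],[0,0,0,0,0,0,0.4],[0,0,0,0,0,0,0.2],[0,0,0,0,0,0,0],[0,0,0,0,0,0,-0.1],[0,0,0,0,0,0,-0.1]]], force=50)

```text
t: 24.0
eef_pos: [0.4585, 0.1495, -0.0111]
ee_rot: [2.226, 2.198, 0.015]
force: [-0.4, 0.9, -0.8]
grip_width: 0.0488
```

```bash
python3 look.py w24
```

```text
24.0 [ 0.4585  0.1495 -0.0111] [2.226  2.1978 0.0146] [-0.3816  0.9308 -0.8318] 0.04881167732012681
jaw deg -0.7297549064358151 tool z [ 0.016  -0.003  -0.9999]
```

View pics/w24.png

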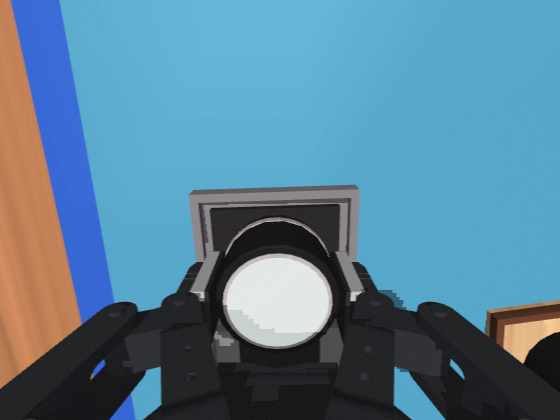

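servo_tool(targets=[[[0,0,0,0,0,5,-0.15],[0,0,0,0,0,15,-0.15],[0,0,0,0,0,30,-0.15],[0,0,0,0,0,35,-0.15],[0,0,0,8,-12,15,-0.15],[0,0,0,20,-30,0,-0.15],[0,0,0,26,-40,0,-0.15],[0,0,0,26,-40,0,-0.15]]], force=60)

```text
t: 24.85
eef_pos: [0.535, 0.0319, 0.0947]
ee_rot: [2.209, 2.219, 0.013]
force: [1.7, 0.7, -0.4]
grip_width: 0.0485
```

servo_tool(targets=[[[0,0,0,26,-40,0,-0.15],[0,0,0,26,-40,0,-0.15],[0,0,0,22,-34,0,-0.15],[0,0,0,10,-15,0,-0.15],[0,0,0,0,0,0,-0.15],[0,0,0,0,0,0,-0.15]]])

```text
t: 25.45
eef_pos: [0.6219, -0.1121, 0.0938]
ee_rot: [2.22, 2.208, 0.009]
force: [-0.5, 0.3, -2.0]
grip_width: 0.0485
```

```bash
python3 look.py w25
```

```text
25.45 [ 0.6219 -0.1121  0.0938] [2.2203 2.2076 0.0091] [-0.4999  0.2909 -1.9846] 0.04850026502796644
jaw deg -0.3283017134953212 tool z [ 0.0116 -0.0034 -0.9999]
```

View pics/w25.png

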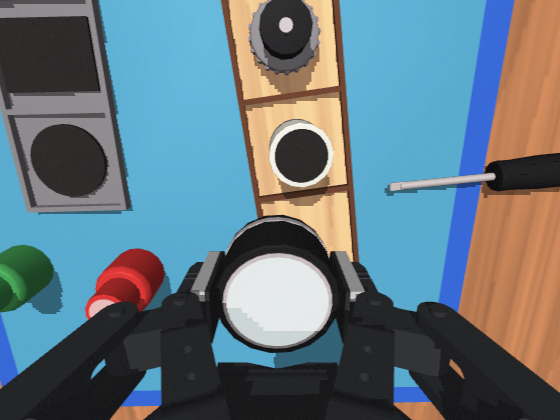

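servo_tool(targets=[[[0,0,0,13,-15,-5,-0.15],[0,0,0,12,-15,-15,-0.15],[0,0,0,0,0,-30,-0.15],[0,0,0,0,0,-30,-0.15],[0,0,0,0,0,-10,-0.15],[0,0,0,0,0,0,-0.15],[0,0,0,0,0,0,-0.15]]])

```text
t: 26.2
eef_pos: [0.6469, -0.1309, 0.0057]
ee_rot: [2.204, 2.224, 0.016]
force: [-0.1, -0.4, -1.3]
grip_width: 0.0484
```

```bash
python3 look.py w26
```

```text
26.2 [ 0.6469 -0.1309  0.0057] [2.2041 2.2239 0.0163] [-0.1302 -0.4471 -1.2967] 0.04836879725081695
jaw deg 0.5114313585421968 tool z [ 0.0148  0.     -0.9999]
```

View pics/w26.png

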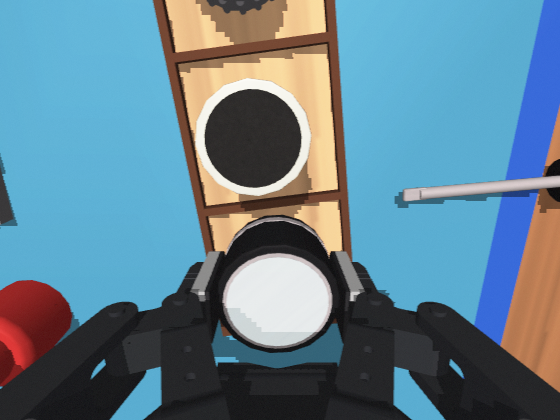

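servo_tool(targets=[[[0,0,0,0,-11,0,-0.15],[0,0,0,0,0,-5,-0.15],[0,0,0,0,0,-5,-0.15],[0,0,0,0,0,0,-0.15],[0,0,0,0,0,0,-0.15]]])

```text
t: 26.75
eef_pos: [0.6497, -0.1437, -0.0001]
ee_rot: [2.2, 2.219, 0.022]
force: [0.9, 0.5, -1.5]
grip_width: 0.0486
```

servo_tool(targets=[[[0,0.007,0,-2,1.5,-7,-0.15],[0,0,0,0,0,-5,-0.15],[0,0,0,0,0,0,-0.15],[0,0,0,0,0,0,-0.15]]])

```text
t: 27.15
eef_pos: [0.6473, -0.1415, -0.0136]
ee_rot: [2.204, 2.224, 0.013]
force: [-0.0, -0.0, -1.6]
grip_width: 0.0484
```

servo_tool(targets=[[[0,0,0,0,0,-2.5,-0.15],[0,0,0,0,0,0,-0.15],[0,0,0,0,0,0,0.2],[0,0,0,0,0,0,0.3],[0,0,0,0,0,0,0.5],[0,0,0,0,0,0,0.8],[0,0,0,0,0,0,0.8]]])

```text
t: 27.85
eef_pos: [0.649, -0.1415, -0.0138]
ee_rot: [2.202, 2.222, 0.016]
force: [-0.9, -0.1, 0.5]
grip_width: 0.0767
```

```bash
python3 look.py w27
```

```text
27.85 [ 0.649  -0.1415 -0.0138] [2.2018 2.2216 0.0164] [-0.8858 -0.0615  0.4638] 0.07670989974550313
jaw deg 0.5112516186514569 tool z [ 0.0171 -0.0022 -0.9999]
```

View pics/w27.png

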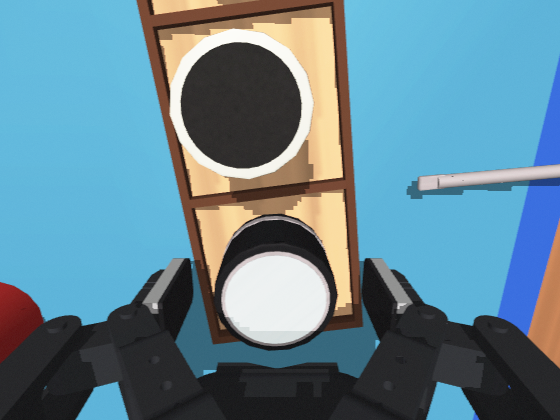

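Released and upright. I'll retreat straight up and away, then check from the fixed cameras.

servo_tool(targets=[[[0,0,0,0,0,20,0.9],[0,0,0,0,0,35,1],[0,0,0,0,0,40,1],[0,0,0,0,0,40,1],[0,0,0,-25,-25,30,1],[0,0,0,-30,-30,0,1],[0,0,0,-30,-30,0,1],[0,0,0,-30,-30,0,1]]])

```text
t: 28.7
eef_pos: [0.5325, -0.2504, 0.1567]
ee_rot: [2.187, 2.239, 0.021]
force: [0.2, -0.0, 0.1]
grip_width: 0.0853
```

servo_tool(targets=[[[0,0,0,-20,-40,0,1],[0,0,0,-20,-40,0,1],[0,0,0,0,0,0,1],[0,0,0,0,0,0,1]]])

```text
t: 29.1
eef_pos: [0.4846, -0.3401, 0.1579]
ee_rot: [2.197, 2.225, 0.015]
force: [-0.3, 0.9, 0.7]
grip_width: 0.0854
```

Run:
```python
from h import *
np.set_printoptions(precision=1,suppress=True)
T=np.array([632.2,-30.5]);a=np.radians(7.77);R=np.array([[np.cos(a),np.sin(a)],[-np.sin(a),np.cos(a)]])
exp={'eye':(112.5,.066),'knob':(37.5,.046),'tube':(-37.5,.060),'lens':(-112.5,.040)}
for n,(x,y,w,h) in [('scene',(190,150,190,150)),('side',(190,140,190,170))]:
    c=cap(n);P=cloud(c);im=c['pixels'][y:y+h,x:x+w]
    cv2.imwrite(f'pics/{n}_f.png',cv2.resize(im,None,fx=3.5,fy=3.5,interpolation=cv2.INTER_CUBIC))
    L=(P[...,:2]*1000-T)@R.T
    for k,(yy,z) in exp.items():
        m=(abs(L[...,1]-yy)<34)&(abs(L[...,0])<36)&(abs(P[...,2]-z)<.006)
        q=ray(c,np.argwhere(m)[:,::-1],z)[:,:2]*1000
        print(n,k,m.sum(),((q-T)@R.T).mean(0)-[0,yy],P[m][:,2].mean()*1000)
    m=(P[...,2]>.118)&(P[...,2]<.14)&(P[...,1]>.3)&(P[...,1]<.45);print('bottle cap',P[m].mean(0)*1000)
    c0=np.load(n+'0.npz');P=cloud(c0);m=(P[...,2]>.118)&(P[...,2]<.14)&(P[...,1]>.3)&(P[...,1]<.45);print('bottle before',P[m].mean(0)*1000)
print(ctrl.get_state()['t'],ctrl.get_state()['eef_pos'])
```

```text
scene eye 117 [3.2 0.3] 65.3860152676907
scene knob 123 [0.9 1.8] 45.30776583098273
scene tube 179 [-0.3  1.5] 59.65083538946848
scene lens 241 [0.5 3.2] 39.66223016436865
bottle cap [493.2 386.7 128.5]
bottle before [493.2 386.8 128.5]
side eye 140 [ 2.5 -0.4] 66.48264622318966
side knob 137 [0.4 1.3] 46.24263971430181
side tube 187 [-0.9  1.3] 60.67298068863546
side lens 246 [-1.2  2.8] 40.7833939139464
bottle cap [490.3 386.2 128.6]
bottle before [490.5 386.2 128.5]
29.2 [ 0.5 -0.3  0.2]
```

View pics/scene_f.png

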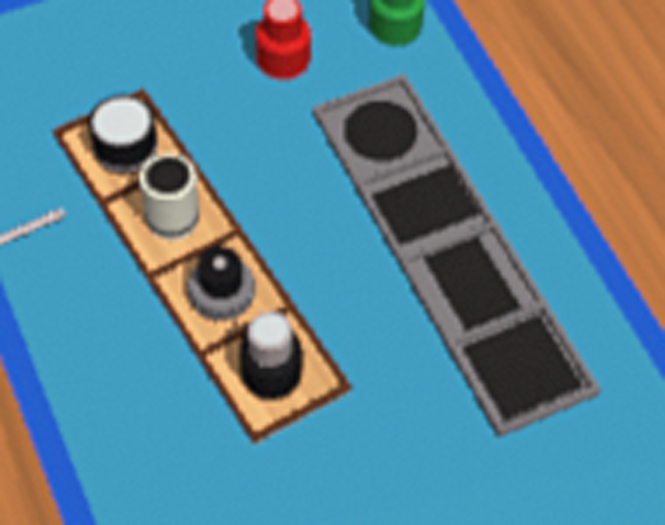

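View pics/side_f.png

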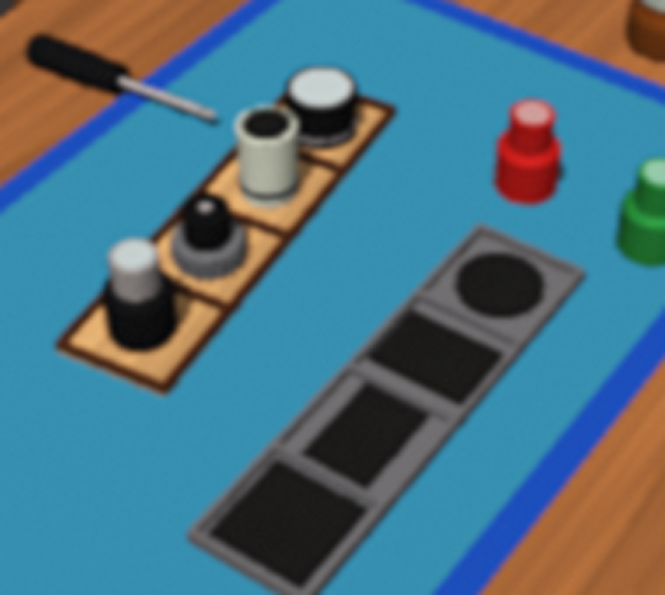

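All four parts stand upright in reverse order, within about 4 mm of the compartment centres, and the bottle hasn't moved.

```bash
python3 -c "
from workcell import ctrl
print(ctrl.sign_off())"
```

```text
the job is handed in; nothing more can be done
None
```

All four parts now stand upright in the wooden tray in reverse order, and I handed the job in at about 29 s of the 101 s allowed. From the −y end to the +y end of the row they are lens, tube, knob and eyepiece. In the grey tray the same direction ran eyepiece, knob, tube, lens.

**Last checks (scene and side cameras):**
- Each part's centre is within about 3.3 mm of its compartment's centre; the limit is 15 mm.
- The height of each part's top matches standing on the tray floor to within 1 mm.
- The bottle is where it was, to within 0.2 mm.
- The arm was clear of everything.

**What did not agree:**
- **Fingertip position:** the reported TCP was 26 to 42 mm below where the wrist depth image showed the fingertips. As a result the eyepiece was gripped by its steel barrel, with the fingertips against the shoulder of its body, instead of by the body. For the later grasps I worked from the measured fingertip height.
- **Wrist force:** the reading hardly showed when a part touched the floor, so I judged each set-down by height and by depth from the wrist camera.

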